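# Lay the last brass base plate on the pile in its case and shut the cover

### The arm

A 6-joint arm with a two-finger parallel gripper is mounted at the origin on the work surface. World frame = base frame: x ahead of the robot, y to its left, z up, the work surface at z = 0. Lengths are in mm, angles in rad, forces in N, time in s.
With the tool pointing down it reaches from about 275 to 750 mm from the base axis. Payload 10.2 kg.
Tool frame: the origin (TCP) lies at the very end of the fingers, on their centre line; the grasp point (between the pads) lies 19 mm behind it; z points along the fingers, y is the direction in which the jaws open and shut (so a half turn about z gives the same grasp; the last joint's range is limited). The gripper opens to 85 mm and grips with 20 to 120 N. Pads are 22 mm wide; open, the fingers measure 114 mm over their backs; the gripper's body (76 mm by 85 mm) begins 54 mm behind the grasp point. The pads swing forward as they close: fully open they stand 13 mm farther back than shut.
Start: joints at [1.078, 0.313, 1.498, -0, 1.331, -0.223], TCP at [139.945, 506.01, 207.694] pointing down, gripper open.
Joint ranges: [-2.94, 2.94], [-0.97, 2.17], [0.19, 2.56], [-1.23, 4.37], [0.02, 3.11], [-2.88, 2.88]. Speed limits (rad/s): [2.39, 2.39, 3.01, 3.14, 3.14, 3.14].

### API

Orientations are given as a unit quaternion [w, x, y, z].
In Python, from rig import sensors, imaging, ctrl gives the robot as it stands.
- The arm moves only by the shell command python3 -m creep 'ROWS' [FORCE]. ROWS is JSON, a list of rows, each an object with "grip": the finger opening in mm, from 0 to 85.4; "linear": the shift along the tool's x, y, z in mm, a list of three; "rot": the turn, a rotation vector about the tool's x, y, z in rad, a list of three. A call has 1 to 12 rows; each row shifts and turns the commanded pose from where the row before left it, along the tool's axes as they then stand; what a row does not reach is not made up. A row lasts 1/12 s, in which the tool goes at most 41.7 mm and 7.16 degrees, less where a joint would pass 70% of its speed; a pose out of reach is approached as far as the arm can. A call with a gripper value outside its range is refused whole. The fingers move at their own pace and stop on an object; FORCE is the grip in N (left out, the last holds). Time passes only in rows, so rows that do not move let the fingers close. It gives the time, the measured TCP pose, the force and the opening at its end, in the units of the state.
- sensors.sense(): the state, without advancing time (a new reading comes with each control period).
- imaging.capture(name): name is "scene" or "top"; returns (picture, depth): 480x640x3 uint8, red, green, blue; 480x640 float32, mm along the optical axis (not along the pixel's ray), 0 where there is no reading.
- imaging.camera_params(name): a dict with "intrinsics" (3x3 intrinsics, pixels), "R" (3x3) and "t" (3): a world point X has camera coordinates R X + t. Camera axes: x right, y down, z forward; pixel columns grow to the right and rows downward; lengths in mm; the calibration is good to about 2 mm. A picture is of the moment at which its call begins. camera_params takes no time and is no camera call.
- ctrl.finish_job(): hands the job in, once; it reports no verdict.
The state is a dict: "time_s": time; "joints": joint angles; "dq": joint speeds; "tau": joint torques, N m; "eef_pos": TCP position; "ee_rot": TCP orientation; "force": force on the tool from outside, world axes, zero at the start; "wrist_torque": the same for the moment, N m; "grip_width": opening from 0.0 (shut) to 1.0 (fully open).
Only numpy, scipy, OpenCV 4.12 (cv2) and the standard library are available. Lean on these libraries where they do the work, as an engineer would, in place of code of your own. Each camera call takes 0.05 s, during which the arm holds its last target.

### The job

The finished brass base plate is lying on the wooden block: lay it flat and squarely on top of the pile of plates in the steel case, feeling for the top of the pile so that the plate is set down gently, neither dropped nor pressed hard onto it. Then fold the case's cover fully shut. Leave the finial, the spray can and the tube collar where they stand.

Things in the scene. Friction and masses are not known exactly. Their poses are not given: they have to be found in the camera images.
- plate: The loose brass plate: 100 (x) by 60 (y) by 10 mm, 0.5 kg, four dark screw holes and a bore in it. Origin: centre of its underside, z up. Lies flat on the block, 12 mm over its long sides and 7 mm over its ends. Grip across the 60 mm width. Ends alike. Fingertips should not reach below its underside: the pile's plates are the same size and their edges come straight below.
- block: Plain wooden block, loose, 86 (x) by 36 (y) by 30 mm high, standing on the bench under the plate. Origin: centre of its underside; z is up.
- case: Grey sheet-steel case fixed to the bench, 138 by 138 mm outside, rim 70 mm above the bench, walls and floor 3 mm. Origin: centre of its underside; z up; +x points to the side with the cover's hinge, -x to the open side, where a slanting hand can come in. The pile stands inside on its centre.
- pile_foot (a point): Centre of the case's inner floor, under the pile: brass plates like the loose one, length along the case's x, squared to about 3 mm; it stands firm. Height unknown: its top is anywhere from 36 to 62 mm above this point (31 to 5 mm below the rim). Free space beside it: 16 mm at its ends, 36 mm at its long sides. Axes as the case's.
- cover (a joint): Cover angle (rad): 0 shut on the rim, grows as it opens; a stay stops it at 1.08. Starts at 0.98 to 1.08, hanging over the pile: a hand straight down on the pile's middle hits it, one leaning 25 to 45 degrees, wrist towards the case's -x, passes under. Stiff hinge, 0.35 N m: stays where left; about 3 N near the free edge moves it. Cover 0.3 kg.
- cover_hinge (a point): Middle of the hinge line, on the case's +x side at rim height (70 mm); the line runs along the case's y. The cover is a shallow tray 138 by 138 mm, 14 mm deep skirt, 2 mm sheet. Shut, it reaches 138 mm from here towards the case's -x, its outside 16 mm above the rim, so a plate may stand a little proud of the rim.
- cover_press (a point): Point on the cover's outside face, mid width, 115 mm from the hinge line, 23 mm from the free edge: a good place to push it shut. At angle a it lies 115 cos a - 16 sin a mm from the hinge line towards the case's -x, and 115 sin a + 16 cos a mm above it.
- finial: Bystander: brass post finial standing on the bench, 48 mm across, 98 mm high. Origin: centre of its underside.
- spray: Bystander: plain aluminium spray can standing on the bench, 54 mm across, 165 mm high. Origin: centre of its underside.
- collar: Bystander: short brass tube collar standing on end, 48 mm across, 45 mm high. Origin: centre of its underside.
Mind the look-alikes: they are no part of the job. There is more than one size of the case; the job needs the largest.

How it is judged (in metres and radians):
On the way, in this order (a step that is already met when the one before it is completed fails the run):
1. the plate lies flat, squared and released on the pile in the case (x of plate in the frame of case between -0.01 and 0.01 m and y of plate in the frame of case between -0.01 and 0.01 m and z of plate in the frame of case between 0.033 and 0.07 m and angle between the x axis of plate and the x axis of case, either way round below 0.12 rad and angle between plate's own z axis and vertical below 0.06 rad and contact force between the fingers and plate below 0.05 N and linear speed of plate below 0.02 m/s), for 0.3 s.
2. the cover is folded shut (value of joint cover below 0.05 rad), for 0.2 s.
At the end, for the whole second after the job is handed in: The plate lies at rest and released on the pile inside the case: its centre within 10 mm of the case's centre along each of the case's x and y, its length within 0.12 rad of the case's x, level within 0.06 rad; and the cover is shut (under 0.05 rad) (all of step 1 and value of joint cover below 0.05 rad); the robot touches nothing.
It fails at once if the plate is pressed onto the pile, or against the case or cover, with over 35 N (contact force between plate and case above 35 N).
It fails at once if the plate is dropped: it falls freely, faster than 0.3 m/s (a drop of about 5 mm), out of the fingers (contact force between the fingers and plate below 0.01 N and linear speed of plate above 0.3 m/s).
It fails at once if the finial, the spray can or the tube collar is moved by over 20 mm or knocked over (distance of any of finial, spray, collar from where it was at the start of the episode above 0.02 m or angle between any of finial, spray, collar's own z axis and vertical above 0.5 rad).
It also fails if it takes over 61 s, if anything falls off the work surface, if the arm or the gripper's body presses on something with over 40 N, if the wrist force passes 120 N, or if a joint passes its speed limit or range.

## Working session

There is one attempt and no reset: what is moved stays moved. The work goes in short steps, Python scripts to look and compute and a shell command to move; the robot and the scene stay as the last step left them, time stands still between calls to the robot, and variables do not carry over. Pictures are saved under pics/ and viewed, and the job is handed in when it is done.

```bash
ls; mkdir -p pics; python3 - <<'E'
from rig import sensors, imaging
import cv2,numpy as np
print(sensors.sense())
for n in("scene","top"):
    p,d=imaging.capture(n); cv2.imwrite(f"pics/{n}0.png",p[:,:,::-1]); np.save(f"pics/{n}0.npy",d)
    c=imaging.camera_params(n); print(n,c); 
E
```

```text
pics
{'time_s': 0.0, 'joints': array([ 1.07760744e+00,  3.13457023e-01,  1.49844946e+00, -1.53878116e-05,
        1.33098153e+00, -2.23426793e-01]), 'dq': array([ 1.62519327e-04, -3.57624672e-05, -1.10631852e-03,  1.01311908e-04,
        1.06511931e-04,  6.56198412e-04]), 'tau': array([-2.92896602e-04, -4.12265718e+01, -2.59739685e+01, -1.83691304e-04,
        4.19107819e-03,  1.25024121e-05]), 'eef_pos': array([139.80340179, 505.74511446, 207.12683833]), 'ee_rot': array([-2.20136880e-04,  1.34470596e-01,  9.90917373e-01, -6.09167204e-04]), 'force': array([0.19667657, 0.44349175, 0.0265893 ]), 'wrist_torque': array([-0.01442009,  0.04483224, -0.03287889]), 'grip_width': 0.9980401379489336}
scene {'intrinsics': array([[622.26378607,   0.        , 312.14767982],
       [  0.        , 622.26378607, 239.10508998],
       [  0.        ,   0.        ,   1.        ]]), 'R': array([[ 0.71729012,  0.69675057,  0.00579016],
       [ 0.37976193, -0.38396275, -0.84163738],
       [-0.58418812,  0.60589706, -0.54001203]]), 't': array([-368.64215705, -159.71982975, 1868.46527657])}
top {'intrinsics': array([[589.35535923,   0.        , 320.89219815],
       [  0.        , 589.35535923, 229.4827516 ],
       [  0.        ,   0.        ,   1.        ]]), 'R': array([[-0.02227916, -0.99929358, -0.03026513],
       [-0.98003614,  0.02781216, -0.19686452],
       [ 0.19756719,  0.02527495, -0.97996346]]), 't': array([  -5.67542089,  552.60609754, 1204.43223343])}
```

View pics/scene0.png

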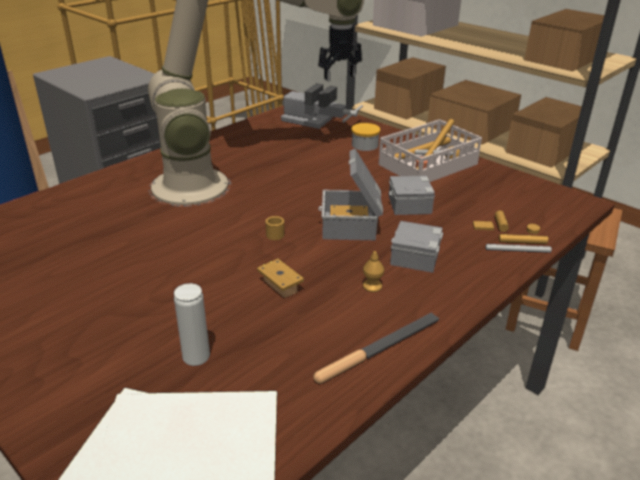

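View pics/top0.png

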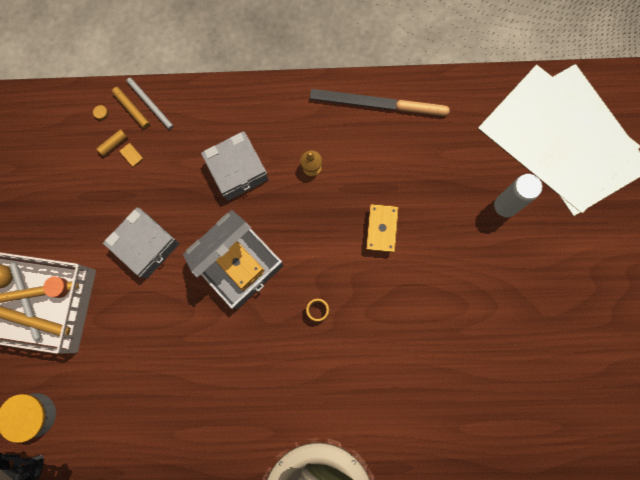

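The scene picture shows the open case near (350,215), the plate on its block near (280,275), the collar at (275,228), the finial at (373,270) and the spray can at (192,325). In the top picture the open case is at (235,262), the plate at (382,228), the collar at (317,310) and the finial at (311,163). Next I enlarge the case and plate.

```bash
python3 - <<'E'
import cv2
t=cv2.imread("pics/top0.png")
cv2.imwrite("pics/c1.png",cv2.resize(t[200:320,170:300],None,fx=5,fy=5,interpolation=cv2.INTER_CUBIC)[:600])
cv2.imwrite("pics/c2.png",cv2.resize(t[195:265,350:420],None,fx=8,fy=8,interpolation=cv2.INTER_CUBIC))
s=cv2.imread("pics/scene0.png")
cv2.imwrite("pics/c3.png",cv2.resize(s[145:245,310:450],None,fx=5,fy=5,interpolation=cv2.INTER_CUBIC))
E
```

```text
(no output)
```

View pics/c1.png

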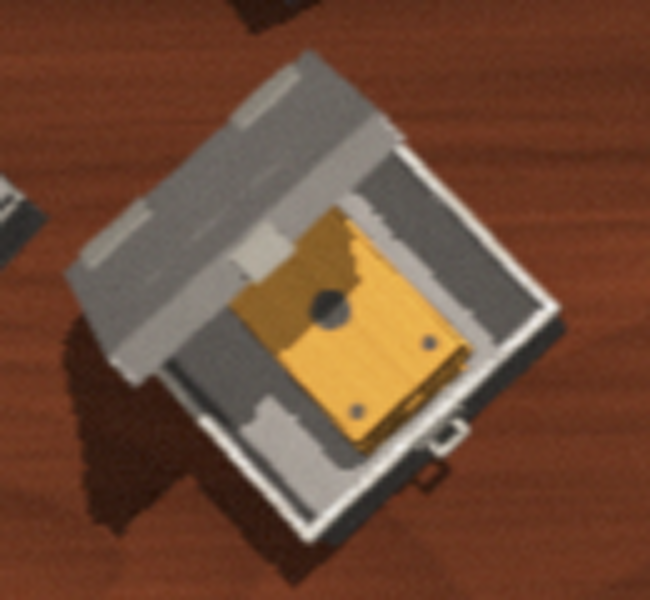

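View pics/c2.png

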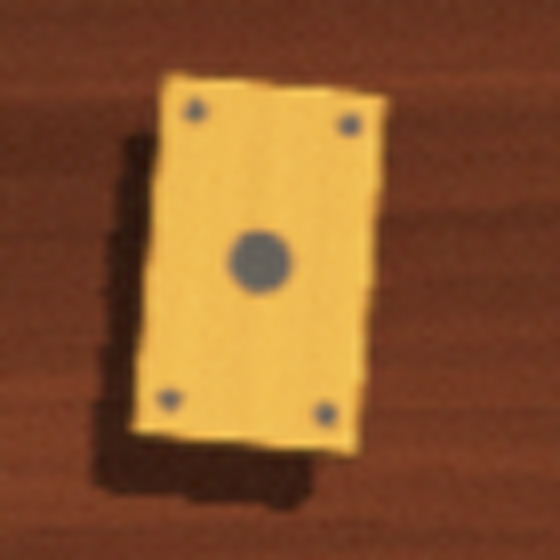

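View pics/c3.png

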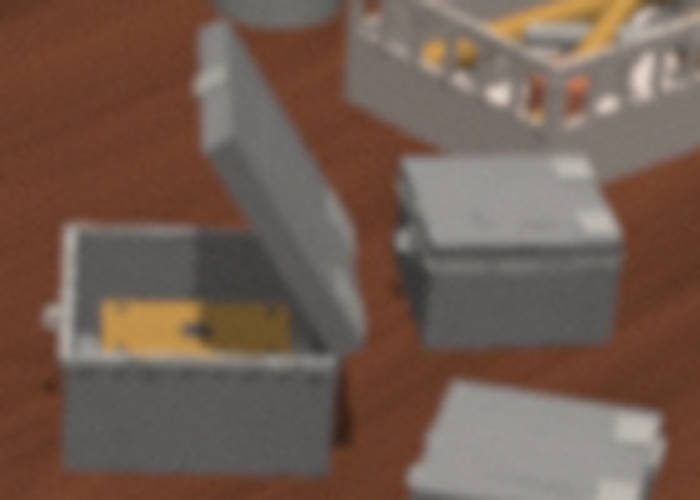

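```bash
cat > h.py <<'E'
import numpy as np
from rig import imaging
from scipy.spatial.transform import Rotation as Ro
def par(n):
    c=imaging.camera_params(n); return c["intrinsics"],c["R"],c["t"]
def onz(n,uv,z):
    K,R,t=par(n); o=-R.T@t; r=R.T@np.linalg.inv(K)@np.array([uv[0],uv[1],1.]); return o+r*(z-o[2])/r[2]
def proj(n,X):
    K,R,t=par(n); q=K@(R@np.asarray(X,float)+t); return q[:2]/q[2]
def dep(n,d,u,v):
    K,R,t=par(n); r=np.linalg.inv(K)@np.array([u,v,1.]); return R.T@(r*d[int(round(v)),int(round(u))]-t)
def cloud(n,d):
    K,R,t=par(n); v,u=np.mgrid[:480,:640]; r=np.stack([u,v,np.ones_like(u)],-1)@np.linalg.inv(K).T
    return (r*d[...,None]-t)@R
E
python3 - <<'E'
from h import *
np.set_printoptions(precision=1,suppress=True)
f=lambda p,s,o:((p[0]+.5)/s-.5+o[0],(p[1]+.5)/s-.5+o[1])
P=[onz("top",f(p,8,(350,195)),40) for p in[(163,73),(388,98),(357,455),(132,430)]]
print(np.array(P),np.mean(P,0),[np.linalg.norm(P[i]-P[i-1]) for i in range(4)])
e=P[0]-P[3]+P[1]-P[2];print("plate yaw",np.arctan2(e[1],e[0]))
C=[onz("top",f(p,5,(170,200)),70) for p in[(310,543),(562,308)]]
C.append(onz("top",f((402,147),5,(170,200)),70)); 
print(np.array(C),np.linalg.norm(C[0]-C[1]),np.linalg.norm(C[2]-C[1]))
e=C[0]-C[1];print("case y-dir ang",np.arctan2(e[1],e[0]))
dt=np.load("pics/top0.npy"); cl=cloud("top",dt)
for p in[(400,390),(330,310),(410,300),(300,350),(360,360),(435,465),(290,440)]:
    u,v=f(p,5,(170,200)); print("pile",p,dep("top",dt,u,v))
for p in[(260,180),(260,300)]:
    u,v=f(p,8,(350,195)); print("plate",dep("top",dt,u,v))
for p in[(100,270),(300,80),(200,180),(350,130),(130,340),(200,220),(260,170)]:
    u,v=f(p,5,(170,200)); print("cover",p,dep("top",dt,u,v))
for n,uv,z in[("finial",(311,155),98),("coll",(317,310),45),("spray",(529,187),165)]: print(n,onz("top",uv,z))
E
```

```text
[[ 609.5 -127.3   40. ]
 [ 600.7 -187.9   40. ]
 [ 503.  -174.9   40. ]
 [ 511.4 -115.2   40. ]] [ 556.1 -151.3   40. ] [np.float64(98.85850712685281), np.float64(61.25242103376656), np.float64(98.5950843866147), np.float64(60.33864892845286)]
plate yaw -0.12719269488402338
[[388.7 168.   70. ]
 [483.9  62.8  70. ]
 [554.5 130.1  70. ]] 141.84159175563602 97.58753051971917
case y-dir ang 2.3061024158238435
pile (400, 390) [453.8 134.   48.6]
pile (330, 310) [489.3 164.6  45.7]
pile (410, 300) [492.4 130.   47.5]
pile (300, 350) [472.2 177.1  46.9]
pile (360, 360) [466.7 150.8  50.8]
pile (435, 465) [426.7 126.4  -4.1]
pile (290, 440) [438.7 189.6   1.2]
plate [ 579.9 -152.7   35.7]
plate [ 546.8 -151.3   35.3]
cover (100, 270) [497.9 246.6 114.3]
cover (300, 80) [576.3 166.9 107.2]
cover (200, 180) [532.9 205.  120.1]
cover (350, 130) [536.3 131.7 193.2]
cover (130, 340) [457.5 214.  195.7]
cover (200, 220) [509.9 197.  155.4]
cover (260, 170) [527.9 172.1 162.6]
finial [705.   -3.4  98. ]
coll [382.4  -7.4  45. ]
spray [ 603.2 -430.8  165. ]
```

```bash
python3 - <<'E'
from h import *
import cv2
from scipy.optimize import least_squares
np.set_printoptions(precision=2,suppress=True)
f=lambda p,s,o:np.array(((p[0]+.5)/s-.5+o[0],(p[1]+.5)/s-.5+o[1]))
T=[((310,543),(-69,69,70)),((562,308),(-69,-69,70))]
S=[((60,362),(-69,-69,70)),((66,224),(-69,69,70)),((62,472),(-69,-69,0)),((332,474),(69,-69,0))]
def go(sel):
    def res(q):
        R=Ro.from_euler("z",q[2]).as_matrix();r=[]
        for L,n,o in((T,"top",(170,200)),(S,"scene",(310,145))):
            if n in sel:
                for p,X in L:r+=list(proj(n,R@np.array(X,float)+[q[0],q[1],0])-f(p,5,o))
        return np.array(r)
    s=least_squares(res,[487,161,.745]);print(sel,s.x,s.fun)
go("top");go("scene");go(["top","scene"])
print("bore",onz("top",f((331,309),5,(170,200)),52), onz("top",f((331,309),5,(170,200)),48))
a=[onz("top",f(p,5,(170,200)),52) for p in [(470,347),(360,447),(335,205),(232,300)]]
print(np.array(a)); e=a[1]-a[0];print(np.arctan2(e[1],e[0])-np.pi/2, np.linalg.norm(e))
s=cv2.imread("pics/scene0.png")
cv2.imwrite("pics/c4.png",cv2.resize(s[255:305,250:310],None,fx=10,fy=10,interpolation=cv2.INTER_CUBIC))
E
```

```text
top [487.42 161.75   0.74] [ 0.68 -0.62 -0.69  0.65]
scene [489.53 163.16   0.75] [ 0.93 -1.07 -0.15  0.88  0.13  0.05 -0.94  0.37]
['top', 'scene'] [488.16 163.21   0.75] [ 0.64 -0.95 -1.36 -0.33  0.42 -1.34 -0.38  0.65 -0.37 -0.24 -1.46  0.23]
bore [488.74 163.05  52.  ] [489.34 163.75  48.  ]
[[470.9  103.76  52.  ]
 [429.69 150.41  52.  ]
 [533.69 161.61  52.  ]
 [493.75 205.47  52.  ]]
0.7236596438507106 62.24148374192561
```

View pics/c4.png

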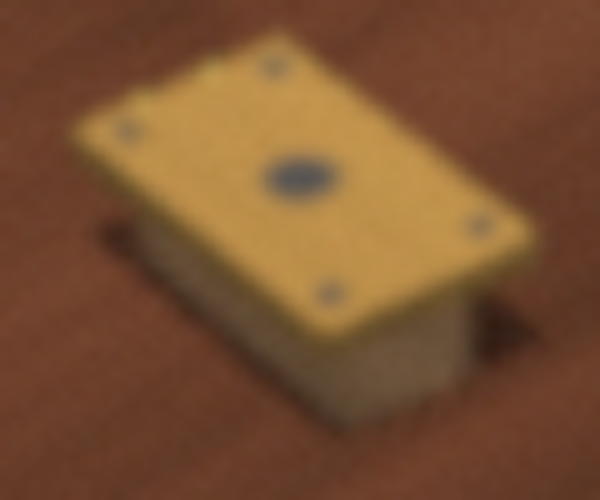

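```bash
cat >> h.py <<'E'
TH=np.radians(35)
def Rt(yaw,th=TH):
    c,s=np.cos(th),np.sin(th)
    return Ro.from_euler("z",yaw)*Ro.from_matrix(np.array([[-c,0,-s],[0,1,0],[s,0,-c]]).T @ np.eye(3) if False else np.column_stack([[-c,0,-s],[0,1,0],[s,0,-c]]))
def cur():
    from rig import sensors
    s=sensors.sense();q=s["ee_rot"];return s,s["eef_pos"],Ro.from_quat([q[1],q[2],q[3],q[0]])
def turn(R0,R1):
    v=(R0.inv()*R1).as_rotvec();n=int(np.ceil(np.degrees(np.linalg.norm(v))/7));print("rot total",v.round(4),"rows",n,"each",(v/max(n,1)).round(5))
def shift(R,d):
    v=R.inv().apply(d);n=int(np.ceil(np.linalg.norm(v)/41));print("lin total",v.round(1),"rows",n,"each",(v/max(n,1)).round(2))
E
python3 - <<'E'
from h import *
s,p,R=cur();R1=Rt(-.127)
print(R1.as_matrix().round(2))
shift(R,[0,0,93]);turn(R,R1)
p=np.array([139.9,506,300]);shift(R1,[530,-30,300]-p); shift(R1,[0,0,-270]); shift(R1,[0,0,-1]); shift(R,[530,-30,300]-p)
E
```

```text
[[-0.81  0.13  0.57]
 [ 0.1   0.99 -0.07]
 [-0.57 -0.   -0.82]]
lin total [  0.   -0.1 -93. ] rows 3 each [ 1.0e-02 -4.0e-02 -3.1e+01]
rot total [-0.0447 -0.6102 -0.138 ] rows 6 each [-0.00745 -0.10169 -0.023  ]
lin total [-372.6 -482.3  260.9] rows 17 each [-21.92 -28.37  15.35]
lin total [154.9   0.  221.2] rows 7 each [22.12  0.   31.6 ]
lin total [0.6 0.  0.8] rows 1 each [0.57 0.   0.82]
lin total [-5.189e+02 -4.126e+02  3.000e-01] rows 17 each [-3.052e+01 -2.427e+01  2.000e-02]
```

```bash
python3 -m creep '[{"grip":60,"linear":[0,0,-31],"rot":[0,0,0]},{"grip":60,"linear":[0,0,-31],"rot":[0,0,0]},{"grip":60,"linear":[0,0,-31],"rot":[0,0,0]},{"grip":60,"linear":[-30.5,-24.3,0],"rot":[0,0,0]},{"grip":60,"linear":[-30.5,-24.3,0],"rot":[0,0,0]},{"grip":60,"linear":[-30.5,-24.3,0],"rot":[0,0,0]},{"grip":60,"linear":[-30.5,-24.3,0],"rot":[0,0,0]},{"grip":60,"linear":[-30.5,-24.3,0],"rot":[0,0,0]},{"grip":60,"linear":[-30.5,-24.3,0],"rot":[0,0,0]},{"grip":60,"linear":[-30.5,-24.3,0],"rot":[0,0,0]},{"grip":60,"linear":[-30.5,-24.3,0],"rot":[0,0,0]}]' 40
python3 -m creep '[{"grip":60,"linear":[-30.5,-24.3,0],"rot":[0,0,0]},{"grip":60,"linear":[-30.5,-24.3,0],"rot":[0,0,0]},{"grip":60,"linear":[-30.5,-24.3,0],"rot":[0,0,0]},{"grip":60,"linear":[-30.5,-24.3,0],"rot":[0,0,0]},{"grip":60,"linear":[-30.5,-24.3,0],"rot":[0,0,0]},{"grip":60,"linear":[-30.5,-24.3,0],"rot":[0,0,0]},{"grip":60,"linear":[-30.5,-24.3,0],"rot":[0,0,0]},{"grip":60,"linear":[-30.5,-24.3,0],"rot":[0,0,0]},{"grip":60,"linear":[-30.5,-24.3,0],"rot":[0,0,0]}]'
python3 -m creep '[{"grip":60,"linear":[0,0,0],"rot":[-0.00745,-0.1017,-0.023]},{"grip":60,"linear":[0,0,0],"rot":[-0.00745,-0.1017,-0.023]},{"grip":60,"linear":[0,0,0],"rot":[-0.00745,-0.1017,-0.023]},{"grip":60,"linear":[0,0,0],"rot":[-0.00745,-0.1017,-0.023]},{"grip":60,"linear":[0,0,0],"rot":[-0.00745,-0.1017,-0.023]},{"grip":60,"linear":[0,0,0],"rot":[-0.00745,-0.1017,-0.023]},{"grip":60,"linear":[0,0,0],"rot":[0,0,0]}]'
python3 - <<'E'
from h import *
s,p,R=cur();R1=Rt(-.127); turn(R,R1); print(p); shift(R1,[530,-30,60]-p);shift(R1,[0,0,-1])
E
```

```text
time_s: 1.02
eef_pos: [323.8, 251.9, 300.6]
ee_rot: [-0.0, 0.134, 0.991, -0.0]
force: [1.2, 0.8, -0.3]
grip_width: 0.704
time_s: 1.77
eef_pos: [530.3, -32.2, 300.4]
ee_rot: [-0.0, 0.135, 0.991, 0.0]
force: [0.9, 1.1, 1.0]
grip_width: 0.701
time_s: 2.35
eef_pos: [527.0, -29.6, 298.4]
ee_rot: [0.3, 0.06, 0.952, -0.018]
force: [-0.6, -0.7, -0.1]
grip_width: 0.707
rot total [ 0.0016 -0.0002 -0.0004] rows 1 each [ 0.00155 -0.0002  -0.00037]
[527.02100574 -29.57122761 298.35111656]
lin total [134.2  -0.  197. ] rows 6 each [ 2.237e+01 -1.000e-02  3.283e+01]
lin total [0.6 0.  0.8] rows 1 each [0.57 0.   0.82]
```

```bash
python3 -m creep '[{"grip":60,"linear":[22.4,0,32.8],"rot":[0,0,0]},{"grip":60,"linear":[22.4,0,32.8],"rot":[0,0,0]},{"grip":60,"linear":[22.4,0,32.8],"rot":[0,0,0]},{"grip":60,"linear":[22.4,0,32.8],"rot":[0,0,0]},{"grip":60,"linear":[22.4,0,32.8],"rot":[0,0,0]},{"grip":60,"linear":[22.4,0,32.8],"rot":[0,0,0]},{"grip":60,"linear":[13.1,0,18.9],"rot":[0,0,0]},{"grip":60,"linear":[13.1,0,18.9],"rot":[0,0,0]},{"grip":60,"linear":[0,0,0],"rot":[0,0,0]},{"grip":60,"linear":[0,0,0],"rot":[0,0,0]}]'
python3 -m creep '[{"grip":60,"linear":[1.1,0,1.6],"rot":[0,0,0]},{"grip":60,"linear":[1.1,0,1.6],"rot":[0,0,0]},{"grip":60,"linear":[0,0,0],"rot":[0,0,0]}]'
```

```text
time_s: 3.18
eef_pos: [537.2, -26.1, 55.1]
ee_rot: [0.302, 0.058, 0.951, -0.012]
force: [-0.2, 0.4, -0.3]
grip_width: 0.707
time_s: 3.43
eef_pos: [537.4, -26.4, 52.5]
ee_rot: [0.303, 0.058, 0.951, -0.013]
force: [0.1, -0.3, 0.8]
grip_width: 0.704
```

```bash
python3 - <<'E'
from h import *
s,p,R=cur();R1=Rt(-.127); turn(R,R1); print(p,s["joints"]); shift(R1,[530,-30,18]-p);shift(R1,[0,0,-1])
E
python3 -m creep '[{"grip":60,"linear":[8,0,11.5],"rot":[0,0,0]},{"grip":60,"linear":[8,0,11.5],"rot":[0,0,0]},{"grip":60,"linear":[0,0,0],"rot":[0,0,0]}]'
```

```text
rot total [0.0143 0.0058 0.0007] rows 1 each [0.01427 0.00581 0.00069]
[537.38047136 -26.37321296  52.50149777] [-0.33982556  0.33199629  2.14162601  1.13192376  0.15091169 -2.87378472]
lin total [25.4 -4.5 24.3] rows 1 each [25.41 -4.53 24.33]
lin total [0.6 0.  0.8] rows 1 each [0.57 0.   0.82]
time_s: 3.68
eef_pos: [542.2, -23.2, 34.2]
ee_rot: [0.292, 0.06, 0.954, -0.015]
force: [-0.4, -0.4, -0.5]
grip_width: 0.701
```

```bash
cat > kin.py <<'E'
import numpy as np
from scipy.spatial.transform import Rotation as Ro
def Rm(ax,a): return Ro.from_euler(ax,a).as_matrix()
def ori(q,k=np.pi/2): return Rm("z",q[0])@Rm("y",q[1]+q[2])@Rm("z",q[3])@Rm("y",q[4])@Rm("z",q[5]+k)
E
python3 - <<'E'
from h import *
from kin import *
s,p,R=cur()
D=[([1.07760744,.313457,1.49844946,0,1.33098,-.2234268],None,[-2.2e-4,.13447,.990917,-6e-4])]
D.append(([-0.33982556,0.33199629,2.14162601,1.13192376,0.15091169,-2.87378472],None,[.303,.058,.951,-.013]))
D.append((s["joints"],p,s["ee_rot"]))
print(s["joints"].tolist(),p,s["ee_rot"])
for q,_,e in D:
    e=np.array(e);M=Ro.from_quat(e[[1,2,3,0]]).as_matrix()
    for k in(np.pi/2,-np.pi/2): print(k,np.degrees(np.linalg.norm(Ro.from_matrix(ori(q,k).T@M).as_rotvec())))
print(M)
E
```

```text
[-0.3197479196783035, 0.38416234672292526, 2.1214129456990913, 1.149708098079977, 0.12642350451292048, -2.877076088692494] [542.19718589 -23.21000932  34.15434662] [ 0.29232818  0.05994847  0.9543253  -0.01461629]
1.5707963267948966 0.0010661637703523665
-1.5707963267948966 179.9997288941461
1.5707963267948966 0.05727074165790123
-1.5707963267948966 179.9859297683607
1.5707963267948966 2.4735344862386572e-14
-1.5707963267948966 180.0
[[-0.82190084  0.12296618  0.5561999 ]
 [ 0.10587517  0.99238509 -0.06294663]
 [-0.5597048   0.00715187 -0.8286612 ]]
```

```bash
cat > log.py <<'E'
from rig import sensors
import json
s=sensors.sense()
open("log.txt","a").write(json.dumps([s["joints"].tolist(),s["eef_pos"].tolist()])+"\n")
print(s["joints"].round(3),s["eef_pos"].round(1))
E
python3 log.py
python3 -m creep '[{"grip":60,"linear":[-12,0,-18],"rot":[0,0,0]},{"grip":60,"linear":[-12,0,-18],"rot":[0,0,0]},{"grip":60,"linear":[-12,0,-18],"rot":[0,0,0]},{"grip":60,"linear":[-12,0,-18],"rot":[0,0,0]}]'
python3 log.py
python3 -m creep '[{"grip":60,"linear":[-12,0,-18],"rot":[0,0,0.12]},{"grip":60,"linear":[0,0,0],"rot":[0,0,0.12]},{"grip":60,"linear":[0,0,0],"rot":[0,0,0.12]},{"grip":60,"linear":[0,0,0],"rot":[0,0,0.12]}]'
python3 log.py
python3 -m creep '[{"grip":60,"linear":[0,20,0],"rot":[0,0,0.12]},{"grip":60,"linear":[0,0,0],"rot":[0,0,0.12]},{"grip":60,"linear":[0,0,0],"rot":[0,0,0.12]},{"grip":60,"linear":[0,0,0],"rot":[0,0,0.12]}]'
python3 log.py
```

```text
[-0.32   0.384  2.121  1.15   0.126 -2.877] [542.2 -23.2  34.2]
time_s: 4.02
eef_pos: [541.9, -22.6, 101.6]
ee_rot: [0.294, 0.059, 0.954, -0.012]
force: [-0.2, 1.3, 0.3]
grip_width: 0.704
[-0.323  0.23   2.078  0.467  0.276 -2.185] [541.9 -22.6 101.6]
time_s: 4.35
eef_pos: [542.4, -22.5, 121.1]
ee_rot: [0.29, 0.28, 0.914, 0.058]
force: [0.0, -0.2, -0.5]
grip_width: 0.702
[-0.324  0.192  2.06   0.402  0.325 -1.645] [542.4 -22.5 121.1]
time_s: 4.68
eef_pos: [549.1, -10.4, 124.3]
ee_rot: [0.269, 0.474, 0.83, 0.12]
force: [0.1, 0.4, 0.2]
grip_width: 0.699
[-0.287  0.2    2.039  0.331  0.329 -1.102] [549.1 -10.4 124.3]
```

```bash
cat >> kin.py <<'E'
def fk(q,m):
    y,a1,d1,L2,a3,L3,L6=m
    p=Rm("y",q[4])@np.array([0,0,L6]); p=Rm("z",q[3])@p+np.array([a3,0,L3])
    p=Rm("y",q[2])@p+np.array([0,0,L2]); p=Rm("y",q[1])@p+np.array([a1,y,d1]); return Rm("z",q[0])@p
E
python3 - <<'E'
import json
from kin import *
from scipy.optimize import least_squares
D=[json.loads(l) for l in open("log.txt")]
D+=[([1.07760744,.31345702,1.49844946,-1.5e-5,1.33098153,-.22342679],[139.80340179,505.74511446,207.12683833]),([-0.33982556,0.33199629,2.14162601,1.13192376,0.15091169,-2.87378472],[537.38047136,-26.37321296,52.50149777])]
s=least_squares(lambda m:np.concatenate([fk(q,m)-p for q,p in D]),[116,0,150,500,0,500,250])
print(s.x,np.abs(s.fun).max())
np.save("m.npy",s.x)
E
```

```text
[ 1.16299927e+02 -5.07501734e-04  2.01300285e+02  4.38900717e+02
  3.90003584e+01  3.97500382e+02  2.78900546e+02] 2.9807545246285372e-05
```

```bash
cat >> kin.py <<'E'
M=np.load("m.npy") if __import__("os").path.exists("m.npy") else None
LO=np.array([-2.94,-.97,.19,-1.23,.02,-2.88]);HI=np.array([2.94,2.17,2.56,4.37,3.11,2.88])
from scipy.optimize import least_squares
def ik(p,R,q0):
    f=lambda q:np.concatenate([(fk(q,M)-p)/100,Ro.from_matrix(ori(q).T@R).as_rotvec()])
    s=least_squares(f,np.clip(q0,LO+1e-3,HI-1e-3),bounds=(LO,HI)); return s.x,np.abs(s.fun).max()
def best(p,R,seeds=12,ref=None):
    rng=np.random.default_rng(0);out=[]
    for i in range(seeds):
        q0=np.array([np.arctan2(p[1],p[0])-.2,.3,1.9,rng.uniform(-1,3.5),rng.uniform(.1,1),rng.uniform(-2.5,2.5)])
        q,e=ik(p,R,q0)
        if e<1e-4 and not any(np.allclose(q,o,atol=1e-2) for o in out): out.append(q)
    return out
E
python3 - <<'E'
from h import *
from kin import *
np.set_printoptions(precision=2,suppress=True)
F=Ro.from_euler("z",np.pi)
for nm,xy,yaw in(("pick",(556,-151),-.127),("place",(488.5,163),.745)):
  for th in(25,30,35,40,45):
    for z in (42,60,100,160):
      for fl in(0,1):
        R=Rt(yaw,np.radians(th)); R=R*F if fl else R
        print(nm,th,z,fl,best(np.array([*xy,z]),R.as_matrix(),6))
for th in (25,35):
  for z in (42,100):
      for fl in(0,1):
        R=Rt(-.127+np.pi,np.radians(th)); R=R*F if fl else R
        print("pickrev",th,z,fl,best(np.array([556,-151,z]),R.as_matrix(),6))
E
```

```text
pick 25 42 0 [array([-0.56,  0.44,  1.9 ,  0.43,  0.44, -2.36])]
pick 25 42 1 [array([-0.56,  0.44,  1.9 ,  0.43,  0.44,  0.79])]
pick 25 60 0 [array([-0.56,  0.4 ,  1.89,  0.39,  0.48, -2.32])]
pick 25 60 1 [array([-0.56,  0.4 ,  1.89,  0.39,  0.48,  0.83])]
pick 25 100 0 [array([-0.56,  0.33,  1.86,  0.33,  0.57, -2.24])]
pick 25 100 1 [array([-0.56,  0.33,  1.86,  0.33,  0.57,  0.9 ])]
pick 25 160 0 [array([-0.56,  0.25,  1.79,  0.27,  0.72, -2.17])]
pick 25 160 1 [array([-0.56,  0.25,  1.79,  0.27,  0.72,  0.97])]
pick 30 42 0 [array([-0.58,  0.42,  1.97,  0.7 ,  0.35, -2.64])]
pick 30 42 1 [array([-0.58,  0.42,  1.97,  0.7 ,  0.35,  0.51])]
pick 30 60 0 [array([-0.58,  0.39,  1.96,  0.62,  0.38, -2.55])]
pick 30 60 1 [array([-0.58,  0.39,  1.96,  0.62,  0.38,  0.59])]
pick 30 100 0 [array([-0.58,  0.31,  1.93,  0.5 ,  0.47, -2.42])]
pick 30 100 1 [array([-0.58,  0.31,  1.93,  0.5 ,  0.47,  0.72])]
pick 30 160 0 [array([-0.58,  0.22,  1.86,  0.39,  0.62, -2.29])]
pick 30 160 1 [array([-0.58,  0.22,  1.86,  0.39,  0.62,  0.85])]
pick 35 42 0 []
pick 35 42 1 [array([-0.6 ,  0.42,  
[... 3390 characters left out ...]

place 45 100 1 [array([-0.26,  0.23,  2.22,  1.31,  0.67, -0.51])]
place 45 160 0 []
place 45 160 1 [array([-0.26,  0.09,  2.16,  1.09,  0.74, -0.23])]
pickrev 25 42 0 [array([-0.41,  0.86,  1.11, -0.12,  1.59,  1.31])]
pickrev 25 42 1 [array([-0.41,  0.86,  1.11, -0.12,  1.59, -1.83])]
pickrev 25 100 0 [array([-0.41,  0.8 ,  1.07, -0.12,  1.69,  1.3 ])]
pickrev 25 100 1 [array([-0.41,  0.8 ,  1.07, -0.12,  1.69, -1.84])]
pickrev 35 42 0 [array([-0.39,  0.99,  0.94, -0.16,  1.81,  1.31])]
pickrev 35 42 1 [array([-0.39,  0.99,  0.94, -0.16,  1.81, -1.83])]
pickrev 35 100 0 [array([-0.39,  0.92,  0.9 , -0.16,  1.91,  1.3 ])]
pickrev 35 100 1 [array([-0.39,  0.92,  0.9 , -0.16,  1.91, -1.85])]
```

```bash
cat >> h.py <<'E'
TH=np.radians(33)
def Rf(yaw,th=TH): return Rt(yaw,th)*Ro.from_euler("z",np.pi)
def plan(p0,R0,p1,R1,n):
    """n equal rows: same body twist each row, translation along tool axes before turn; prints rows & joint path check"""
    v=(R0.inv()*R1).as_rotvec()
    d=(np.array(p1)-p0)/n
    for i in range(n):
        Ri=R0*Ro.from_rotvec(v*i/n); print(i,Ri.inv().apply(d).round(1),(v/n).round(4))
E
python3 - <<'E'
from h import *
from kin import *
s,p,R=cur();R1=Rf(-.127); turn(R,R1); shift(R,[556,-265,100]-p)
for pp in([556,-265,100],[556,-265,10]): print(best(np.array(pp),R1.as_matrix(),5))
E
```

```text
rot total [ 0.0166 -0.0295  2.225 ] rows 19 each [ 0.00087 -0.00155  0.1171 ]
lin total [-211.5 -138.8   38.2] rows 7 each [-30.21 -19.82   5.46]
[array([-0.79294681,  0.39253826,  1.83271894,  0.693637  ,  0.55423691,
        0.37276397])]
[array([-0.79294681,  0.56040716,  1.88123297,  1.00711418,  0.40940448,
        0.02070444])]
```

```bash
python3 -m creep '[{"grip":60,"linear":[-26.4,-17.3,4.8],"rot":[0,0,0]},{"grip":60,"linear":[-26.4,-17.3,4.8],"rot":[0,0,0]},{"grip":60,"linear":[-26.4,-17.3,4.8],"rot":[0,0,0]},{"grip":60,"linear":[-26.4,-17.3,4.8],"rot":[0,0,0]},{"grip":60,"linear":[-26.4,-17.3,4.8],"rot":[0,0,0]},{"grip":60,"linear":[-26.4,-17.3,4.8],"rot":[0,0,0]},{"grip":60,"linear":[-26.4,-17.3,4.8],"rot":[0,0,0]},{"grip":60,"linear":[-26.4,-17.3,4.8],"rot":[0,0,0]}]'
python3 -m creep '[{"grip":60,"linear":[0,0,0],"rot":[0.001,-0.0016,0.117]},{"grip":60,"linear":[0,0,0],"rot":[0.001,-0.0016,0.117]},{"grip":60,"linear":[0,0,0],"rot":[0.001,-0.0016,0.117]},{"grip":60,"linear":[0,0,0],"rot":[0.001,-0.0016,0.117]},{"grip":60,"linear":[0,0,0],"rot":[0.001,-0.0016,0.117]},{"grip":60,"linear":[0,0,0],"rot":[0.001,-0.0016,0.117]},{"grip":60,"linear":[0,0,0],"rot":[0.001,-0.0016,0.117]},{"grip":60,"linear":[0,0,0],"rot":[0.001,-0.0016,0.117]},{"grip":60,"linear":[0,0,0],"rot":[0.001,-0.0016,0.117]},{"grip":60,"linear":[0,0,0],"rot":[0.001,-0.0016,0.117]}]'
python3 -m creep '[{"grip":60,"linear":[0,0,0],"rot":[0.001,-0.0016,0.117]},{"grip":60,"linear":[0,0,0],"rot":[0.001,-0.0016,0.117]},{"grip":60,"linear":[0,0,0],"rot":[0.001,-0.0016,0.117]},{"grip":60,"linear":[0,0,0],"rot":[0.001,-0.0016,0.117]},{"grip":60,"linear":[0,0,0],"rot":[0.001,-0.0016,0.117]},{"grip":60,"linear":[0,0,0],"rot":[0.001,-0.0016,0.117]},{"grip":60,"linear":[0,0,0],"rot":[0.001,-0.0016,0.117]},{"grip":60,"linear":[0,0,0],"rot":[0.001,-0.0016,0.117]},{"grip":60,"linear":[0,0,0],"rot":[0.001,-0.0016,0.117]},{"grip":60,"linear":[0,0,0],"rot":[0,0,0]}]'
python3 - <<'E'
from h import *
from kin import *
s,p,R=cur();R1=Rf(-.127); turn(R,R1);print(p,s["joints"].round(3)); shift(R1,[556,-265,18]-p); shift(R1,[0,0,-1])
E
```

```text
time_s: 5.35
eef_pos: [557.0, -266.4, 100.4]
ee_rot: [0.269, 0.472, 0.831, 0.119]
force: [-0.1, 0.1, 0.5]
grip_width: 0.7
time_s: 6.18
eef_pos: [557.3, -264.7, 100.6]
ee_rot: [0.162, 0.856, 0.428, 0.241]
force: [-0.9, 0.4, 0.5]
grip_width: 0.7
time_s: 7.02
eef_pos: [557.3, -264.8, 100.6]
ee_rot: [0.018, 0.957, -0.059, 0.282]
force: [-0.3, 0.1, 0.0]
grip_width: 0.702
rot total [-0.0003  0.0024  0.0033] rows 1 each [-0.00025  0.00242  0.00331]
[ 557.33471576 -264.76725966  100.59967805] [-0.79   0.394  1.827  0.684  0.557  0.381]
lin total [-46.1   0.4  68.6] rows 3 each [-15.36   0.13  22.86]
lin total [-0.5 -0.   0.8] rows 1 each [-0.54 -0.    0.84]
```

```bash
python3 -m creep '[{"grip":60,"linear":[-11.6,0,17.3],"rot":[0,0,0]},{"grip":60,"linear":[-11.6,0,17.3],"rot":[0,0,0]},{"grip":60,"linear":[-11.6,0,17.3],"rot":[0,0,0]},{"grip":60,"linear":[-11.6,0,17.3],"rot":[0,0,0]},{"grip":60,"linear":[0,0,0],"rot":[0,0,0]},{"grip":60,"linear":[0,0,0],"rot":[0,0,0]}]'
python3 -m creep '[{"grip":60,"linear":[-0.8,0,1.3],"rot":[0,0,0]},{"grip":60,"linear":[-0.8,0,1.3],"rot":[0,0,0]},{"grip":60,"linear":[-0.8,0,1.3],"rot":[0,0,0]}]'
python3 -m creep '[{"grip":60,"linear":[-0.8,0,1.3],"rot":[0,0,0]},{"grip":60,"linear":[-0.8,0,1.3],"rot":[0,0,0]}]'
```

```text
time_s: 7.52
eef_pos: [555.8, -264.7, 17.1]
ee_rot: [0.019, 0.958, -0.056, 0.282]
force: [-0.2, -0.7, -0.0]
grip_width: 0.698
time_s: 7.77
eef_pos: [556.6, -265.4, 14.1]
ee_rot: [0.02, 0.957, -0.057, 0.283]
force: [0.2, 0.4, -0.4]
grip_width: 0.699
time_s: 7.93
eef_pos: [556.3, -265.2, 10.3]
ee_rot: [0.019, 0.957, -0.057, 0.283]
force: [-0.4, -1.0, -0.3]
grip_width: 0.701
```

```bash
for i in 1 2; do python3 -m creep '[{"grip":60,"linear":[-0.8,0,1.2],"rot":[0,0,0]},{"grip":60,"linear":[-0.8,0,1.2],"rot":[0,0,0]}]' | grep -E "pos|force"; done
```

```text
eef_pos: [556.1, -265.1, 7.0]
force: [-0.6, 0.9, 0.1]
eef_pos: [556.1, -265.1, 4.0]
force: [-0.7, -1.0, 0.1]
```

```bash
for i in 1 2; do python3 -m creep '[{"grip":60,"linear":[-0.5,0,0.8],"rot":[0,0,0]},{"grip":60,"linear":[-0.5,0,0.8],"rot":[0,0,0]}]' | grep -E "pos|force"; done
```

```text
eef_pos: [556.1, -265.1, 2.1]
force: [-0.1, 0.0, -0.5]
eef_pos: [556.2, -265.1, 0.3]
force: [-0.3, -0.6, -0.2]
```

```bash
python3 -m creep '[{"grip":60,"linear":[-0.5,0,0.8],"rot":[0,0,0]},{"grip":60,"linear":[-0.5,0,0.8],"rot":[0,0,0]}]' | grep -E "pos|force";  python3 -m creep '[{"grip":60,"linear":[-0.3,0,0.4],"rot":[0,0,0]},{"grip":60,"linear":[-0.3,0,0.4],"rot":[0,0,0]}]' | grep -E "pos|force"
```

```text
eef_pos: [556.2, -265.1, -1.6]
force: [0.0, -0.3, -0.2]
eef_pos: [556.1, -265.1, -2.5]
force: [1.6, 0.4, -0.8]
```

```bash
python3 -m creep '[{"grip":60,"linear":[-0.3,0,0.4],"rot":[0,0,0]},{"grip":60,"linear":[-0.3,0,0.4],"rot":[0,0,0]}]' | grep -E "pos|force";  python3 -m creep '[{"grip":60,"linear":[-0.3,0,0.4],"rot":[0,0,0]},{"grip":60,"linear":[-0.3,0,0.4],"rot":[0,0,0]}]' | grep -E "pos|force"
```

```text
eef_pos: [556.0, -265.1, -3.5]
force: [0.3, -0.3, 0.0]
eef_pos: [556.0, -265.1, -4.5]
force: [-1.2, 0.0, 0.5]
```

```bash
for i in 1 2; do python3 -m creep '[{"grip":60,"linear":[-0.5,0,0.8],"rot":[0,0,0]}]' | grep -E "pos|force"; done; python3 - <<'E'
from rig import imaging
import cv2
for n,sl in(("scene",(slice(200,320),slice(180,330))),("top",(slice(170,290),slice(380,530)))):
    p,d=imaging.capture(n); cv2.imwrite(f"pics/f_{n}.png",cv2.resize(p[sl][:,:,::-1],None,fx=5,fy=5,interpolation=cv2.INTER_CUBIC))
E
```

```text
eef_pos: [556.0, -265.1, -5.4]
force: [0.5, -0.5, 0.6]
eef_pos: [556.0, -265.1, -6.4]
force: [-1.2, 0.0, -0.5]
```

View pics/f_scene.png

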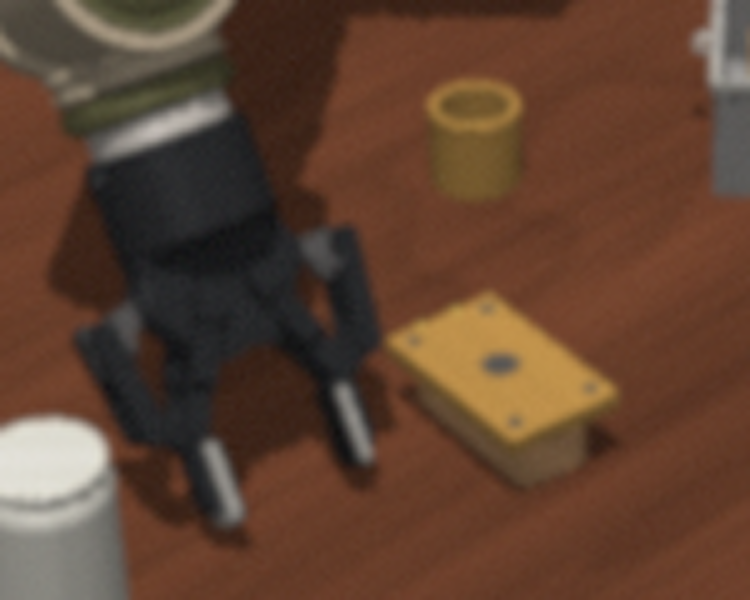

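The fingers stand over bare bench left of the plate, tips at crop (230,525) and (365,462), nearly touching it. I go on feeling.

```bash
for i in 1 2 3; do python3 -m creep '[{"grip":60,"linear":[-0.5,0,0.8],"rot":[0,0,0]}]' | grep -E "time|pos|force"; done
```

```text
time_s: 9.62
eef_pos: [556.1, -265.2, -7.3]
force: [0.4, 0.5, -0.6]
time_s: 9.7
eef_pos: [556.1, -265.2, -8.3]
force: [-0.8, -0.2, -0.5]
time_s: 9.78
eef_pos: [556.0, -265.1, -9.3]
force: [0.2, -0.1, -0.3]
```

```bash
python3 - <<'E'
from h import *
import cv2
s,p,R=cur(); M=R.as_matrix()
pic,d=imaging.capture("scene")
im=cv2.resize(pic[270:320,210:270][:,:,::-1],None,fx=10,fy=10,interpolation=cv2.INTER_CUBIC)
for b,c in((0,(0,0,255)),(10,(0,255,0)),(19,(255,0,0))):
  for sy in(-1,1):
    for sx in(-11,11):
      X=p+M@np.array([sx,30*sy,-b]); uv=proj("scene",X); cv2.circle(im,tuple(int(a) for a in ((uv-[210,270]+.5)*10)),3,c,-1)
cv2.imwrite("pics/f2.png",im)
E
```

```text
(no output)
```

View pics/f2.png

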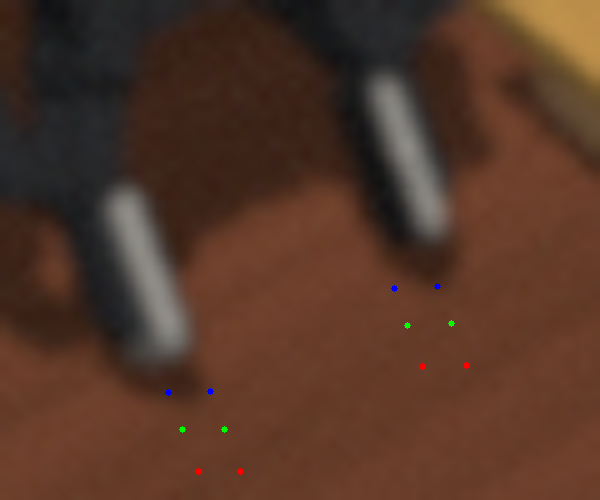

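The picture shows the real tips (165,360) and (440,235) well behind the nominal TCP (red dots), still a few mm above the bench. So the stated TCP isn't at the tips at this opening. I keep feeling to measure the offset.

```bash
for i in 1 2 3 4 5 6; do python3 -m creep '[{"grip":60,"linear":[-0.5,0,0.9],"rot":[0,0,0]}]' | grep -E "pos|force"; done
```

```text
eef_pos: [556.1, -265.2, -10.2]
force: [-0.2, -0.6, -0.5]
eef_pos: [556.2, -265.2, -11.3]
force: [1.0, 0.4, -0.3]
eef_pos: [556.3, -265.2, -12.4]
force: [-0.8, -0.8, -0.2]
eef_pos: [556.3, -265.2, -13.4]
force: [0.7, 0.5, -0.2]
eef_pos: [556.4, -265.2, -14.4]
force: [0.1, -0.2, 0.6]
eef_pos: [556.5, -265.2, -15.5]
force: [0.5, 0.2, 0.0]
```

```bash
for i in 1 2 3 4; do python3 -m creep '[{"grip":60,"linear":[-0.5,0,0.9],"rot":[0,0,0]}]' | grep -E "time|pos|force"; done; python3 - <<'E'
from h import *
import cv2
s,p,R=cur(); M=R.as_matrix()
pic,d=imaging.capture("scene")
im=cv2.resize(pic[270:320,210:270][:,:,::-1],None,fx=10,fy=10,interpolation=cv2.INTER_CUBIC)
for b,c in((0,(0,0,255)),(19,(0,255,0)),(30,(255,0,0))):
  for sy in(-1,1):
    for sx in(-11,11):
      X=p+M@np.array([sx,30*sy,-b]); uv=proj("scene",X); cv2.circle(im,tuple(int(a) for a in ((uv-[210,270]+.5)*10)),3,c,-1)
cv2.imwrite("pics/f3.png",im)
E
```

```text
time_s: 10.42
eef_pos: [556.5, -265.2, -16.5]
force: [-0.5, -0.3, -0.2]
time_s: 10.5
eef_pos: [556.6, -265.2, -17.5]
force: [0.8, -0.4, -0.6]
time_s: 10.58
eef_pos: [556.7, -265.2, -18.6]
force: [0.3, 0.3, 0.1]
time_s: 10.67
eef_pos: [556.7, -265.3, -19.6]
force: [0.3, 0.3, 1.2]
```

View pics/f3.png

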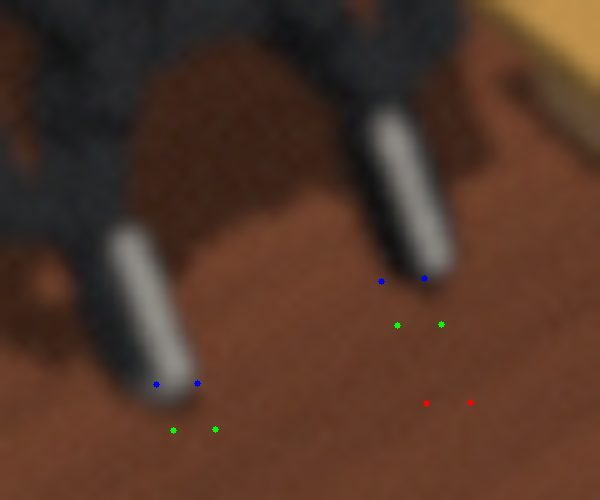

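```bash
for i in 1 2 3; do python3 -m creep '[{"grip":60,"linear":[-0.3,0,0.5],"rot":[0,0,0]}]' | grep -E "pos|force"; done
```

```text
eef_pos: [556.9, -265.3, -19.9]
force: [-2.2, 1.7, 6.2]
eef_pos: [557.0, -265.3, -20.1]
force: [-7.5, 1.9, 14.0]
eef_pos: [557.1, -265.4, -20.2]
force: [-12.1, 4.0, 21.0]
```

```bash
python3 -m creep '[{"grip":60,"linear":[1.5,0,-2.5],"rot":[0,0,0]},{"grip":60,"linear":[0,0,0],"rot":[0,0,0]}]' | grep -E "time|pos|force"; python3 - <<'E'
from h import *
import cv2
s,p,R=cur(); M=R.as_matrix()
for n,o,sz in(("scene",(200,250),(75,60)),("top",(405,195),(75,60))):
  pic,d=imaging.capture(n)
  im=cv2.resize(pic[o[1]:o[1]+sz[1],o[0]:o[0]+sz[0]][:,:,::-1],None,fx=10,fy=10,interpolation=cv2.INTER_CUBIC)
  for b,c in((0,(0,0,255)),(30.6,(0,255,0))):
   for sy in(-1,1):
    for sx in(-11,11):
      X=p+M@np.array([sx,30*sy,-b]); uv=proj(n,X); cv2.circle(im,tuple(int(a) for a in ((uv-o+.5)*10)),3,c,-1)
  cv2.imwrite(f"pics/g_{n}.png",im)
E
```

```text
time_s: 11.13
eef_pos: [556.8, -265.4, -17.8]
force: [0.5, -0.2, -0.3]
```

View pics/g_scene.png

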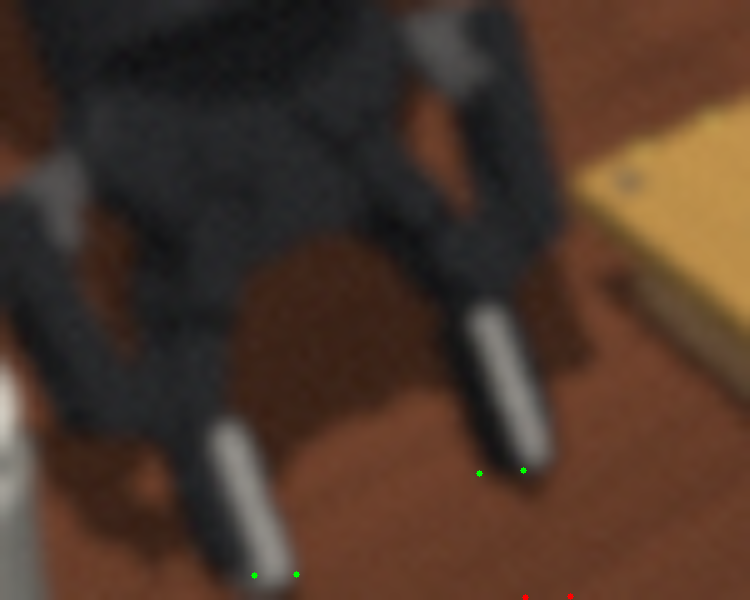

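View pics/g_top.png

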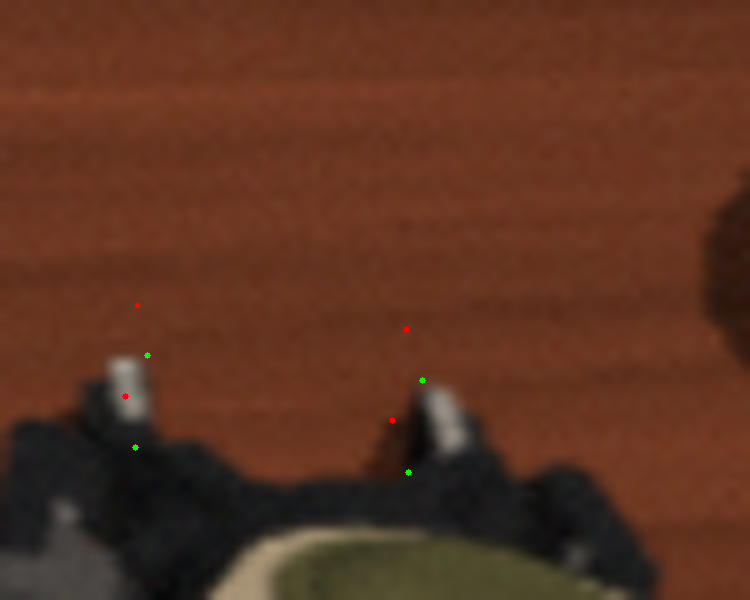

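The top view shows the pad inner faces at crop x=148 and 425, matching the ±30 dots. The far pad corner is at y≈358, matching the dots placed 30.6 mm behind the TCP. So the real fingertips are 30.6 mm behind the reported TCP: the low corner is 19.7 mm above TCP z at this lean and opening. I use that from here on.

```bash
python3 - <<'E'
from h import *
from kin import *
s,p,R=cur();R1=Rf(-.127); turn(R,R1)
A=np.array([578.9,-154.2,50.]);B=np.array([578.9,-154.2,11.3])
for x in (A,B):print(best(x,R1.as_matrix(),4))
shift(R1,[0,0,68]);shift(R1,A-(p+[0,0,68]));shift(R1,B-A)
E
```

```text
rot total [0.0001 0.0013 0.0076] rows 1 each [0.0001  0.00129 0.00764]
[array([-0.5673249 ,  0.44078779,  1.93817301,  0.80514217,  0.32784733,
        0.41668598])]
[array([-0.5673249 ,  0.52162224,  1.95386013,  1.057443  ,  0.26975333,
        0.15292981])]
lin total [ 37.   0. -57.] rows 2 each [ 18.52   0.   -28.51]
lin total [   6.8 -113.     4.1] rows 3 each [  2.28 -37.67   1.35]
lin total [-21.1  -0.   32.5] rows 1 each [-21.08  -0.    32.46]
```

```bash
python3 -m creep '[{"grip":78,"linear":[12.3,0,-19],"rot":[0,0,0]},{"grip":78,"linear":[12.3,0,-19],"rot":[0,0,0.0076]},{"grip":78,"linear":[12.4,0,-19],"rot":[0,0,0]},{"grip":78,"linear":[1.7,-28.2,1],"rot":[0,0,0]},{"grip":78,"linear":[1.7,-28.2,1],"rot":[0,0,0]},{"grip":78,"linear":[1.7,-28.2,1],"rot":[0,0,0]},{"grip":78,"linear":[1.7,-28.3,1],"rot":[0,0,0]},{"grip":78,"linear":[0,0,0],"rot":[0,0,0]},{"grip":78,"linear":[0,0,0],"rot":[0,0,0]}]'
python3 - <<'E'
from h import *
s,p,R=cur();R1=Rf(-.127); turn(R,R1);print(p,s["joints"].round(2))
B=np.array([578.9,-154.2,11.3]);shift(R1,B-p)
E
```

```text
time_s: 11.98
eef_pos: [579.0, -152.7, 49.8]
ee_rot: [0.018, 0.957, -0.06, 0.283]
force: [0.0, -0.3, -0.1]
grip_width: 0.915
rot total [-0.0014  0.0017  0.0019] rows 1 each [-0.00138  0.00172  0.00188]
[ 579.03268723 -152.73862194   49.79038755] [-0.56  0.44  1.94  0.8   0.33  0.42]
lin total [-20.9   1.5  32.3] rows 1 each [-20.92   1.47  32.31]
```

```bash
python3 -m creep '[{"grip":76,"linear":[-5.2,0.4,8.1],"rot":[0,0,0]},{"grip":76,"linear":[-5.2,0.4,8.1],"rot":[0,0,0]},{"grip":76,"linear":[-5.2,0.4,8.1],"rot":[0,0,0]},{"grip":76,"linear":[-5.2,0.3,8.1],"rot":[0,0,0]},{"grip":76,"linear":[0,0,0],"rot":[0,0,0]}]'
cat > look.py <<'E'
import sys;from h import *
import cv2
tag=sys.argv[1]
s,p,R=cur(); M=R.as_matrix()
for n,o in((("scene",(int(sys.argv[2]),int(sys.argv[3]))),("top",(int(sys.argv[4]),int(sys.argv[5]))))):
  pic,d=imaging.capture(n)
  cv2.imwrite(f"pics/{tag}_{n}.png",cv2.resize(pic[o[1]:o[1]+75,o[0]:o[0]+100][:,:,::-1],None,fx=6,fy=6,interpolation=cv2.INTER_CUBIC))
E
python3 look.py h 230 230 340 190
```

```text
time_s: 12.4
eef_pos: [578.0, -156.4, 9.7]
ee_rot: [0.018, 0.957, -0.062, 0.282]
force: [-0.4, 0.0, -0.9]
grip_width: 0.891
```

View pics/h_scene.png

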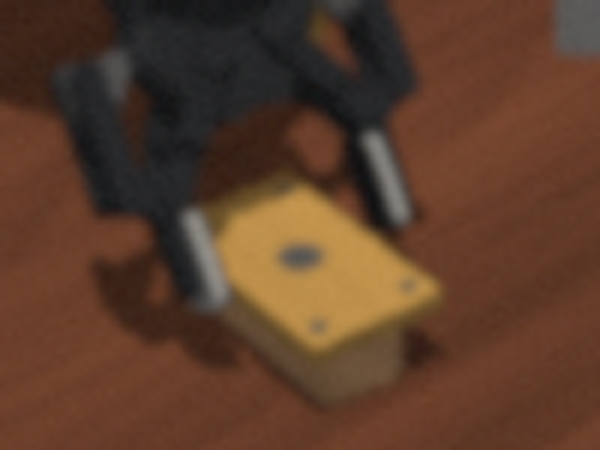

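View pics/h_top.png

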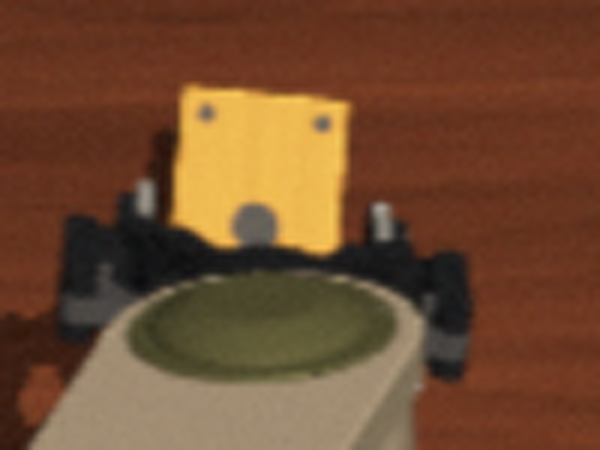

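Both fingers straddle the plate, pads at crop (145,200) and (380,222). The gap is about 6.5 mm on the left and 9 mm on the right, and the pads are level with the bore (255,225). I raise and centre slightly, then close.

```bash
python3 -m creep '[{"grip":76,"linear":[0.8,-1.2,-1.3],"rot":[0,0,0]},{"grip":70,"linear":[0,0,0],"rot":[0,0,0]},{"grip":50,"linear":[0,0,0],"rot":[0,0,0]},{"grip":50,"linear":[0,0,0],"rot":[0,0,0]},{"grip":50,"linear":[0,0,0],"rot":[0,0,0]},{"grip":50,"linear":[0,0,0],"rot":[0,0,0]}]' 50
python3 - <<'E'
from h import *
s,p,R=cur();R1=Rf(-.127); turn(R,R1);print(p,s["joints"].round(2))
E
```

```text
time_s: 13.0
eef_pos: [579.3, -154.9, 14.3]
ee_rot: [0.019, 0.957, -0.061, 0.284]
force: [-8.1, 1.0, 10.8]
grip_width: 0.674
rot total [ 0.0014 -0.0006  0.0006] rows 1 each [ 0.00139 -0.00058  0.00057]
[ 579.26816333 -154.94765482   14.28116434] [-0.57  0.52  1.95  1.04  0.27  0.18]
```

```bash
python3 look.py i 230 230 340 190
```

```text
(no output)
```

View pics/i_scene.png

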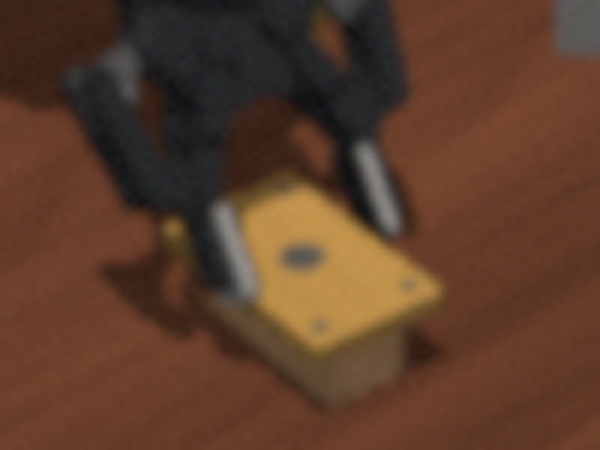

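View pics/i_top.png

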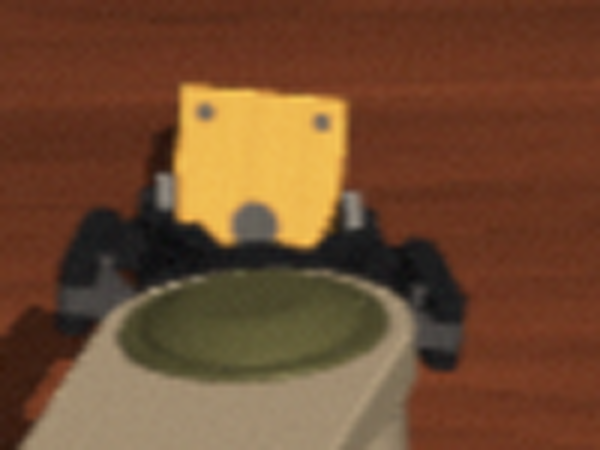

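The pads are on both plate edges at (165,190) and (352,210), but the hand sits about 3 mm high (TCP z 14.3), so the bite is shallow. I re-grip deeper.

```bash
python3 -m creep '[{"grip":70,"linear":[0,0,0],"rot":[0,0,0]},{"grip":70,"linear":[0,0,0],"rot":[0,0,0]},{"grip":70,"linear":[-1.6,0,2.5],"rot":[0,0,0]},{"grip":70,"linear":[0,0,0],"rot":[0,0,0]},{"grip":70,"linear":[0,0,0],"rot":[0,0,0]}]'
python3 -m creep '[{"grip":62,"linear":[0,0,0],"rot":[0,0,0]},{"grip":62,"linear":[0,0,0],"rot":[0,0,0]},{"grip":62,"linear":[0,0,0],"rot":[0,0,0]},{"grip":62,"linear":[0,0,0],"rot":[0,0,0]}]' 50
python3 -m creep '[{"grip":54,"linear":[0,0,0],"rot":[0,0,0]},{"grip":54,"linear":[0,0,0],"rot":[0,0,0]},{"grip":54,"linear":[0,0,0],"rot":[0,0,0]},{"grip":54,"linear":[0,0,0],"rot":[0,0,0]}]' 50
```

```text
time_s: 13.52
eef_pos: [578.9, -154.3, 9.7]
ee_rot: [0.018, 0.957, -0.061, 0.283]
force: [-0.1, 0.1, 0.4]
grip_width: 0.817
time_s: 13.85
eef_pos: [579.0, -154.4, 10.1]
ee_rot: [0.018, 0.957, -0.061, 0.283]
force: [0.5, 0.5, 0.1]
grip_width: 0.723
time_s: 14.18
eef_pos: [579.0, -154.7, 10.5]
ee_rot: [0.018, 0.957, -0.061, 0.283]
force: [-4.3, 0.1, 6.4]
grip_width: 0.685
```

```bash
python3 -m creep '[{"grip":54,"linear":[1.6,0,-2.5],"rot":[0,0,0]},{"grip":54,"linear":[5.4,0,-8.4],"rot":[0,0,0]},{"grip":54,"linear":[10.9,0,-16.8],"rot":[0,0,0]},{"grip":54,"linear":[10.9,0,-16.8],"rot":[0,0,0]},{"grip":54,"linear":[10.9,0,-16.8],"rot":[0,0,0]},{"grip":54,"linear":[10.9,0,-16.8],"rot":[0,0,0]},{"grip":54,"linear":[10.9,0,-16.8],"rot":[0,0,0]},{"grip":54,"linear":[5.4,0,-8.4],"rot":[0,0,0]},{"grip":54,"linear":[0,0,0],"rot":[0,0,0]}]'
python3 look.py j 230 200 340 180
python3 - <<'E'
from h import *
from kin import *
s,p,R=cur();R1=Rf(.745); turn(R,R1);print(p,s["force"])
u=np.array([np.cos(.745),np.sin(.745),0]);C=np.array([488.4,163,0])
f=lambda x,z:C+u*(x+23.1)+[0,0,z-19.5]
for x,z in((-90,150),(-6,72),(0,56),(0,50)): print(x,z,f(x,z),[q.round(2) for q in best(f(x,z),R1.as_matrix(),4)])
shift(R,f(-90,150)-p);
shift(R1,f(-6,72)-f(-90,150)); shift(R1,f(0,58)-f(-6,72))
E
```

```text
time_s: 14.93
eef_pos: [579.3, -154.5, 134.8]
ee_rot: [0.019, 0.957, -0.061, 0.284]
force: [0.8, -0.9, -4.6]
grip_width: 0.684
rot total [ 0.4728  0.0028 -0.7323] rows 8 each [ 0.0591   0.00035 -0.09154]
[ 578.3003177  -153.93034838  131.98936262] [-0.07835001 -0.18271706 -6.51595338]
-90 150 [439.22261933 117.64368588 130.5       ] [array([-0.32,  0.04,  2.19,  0.76,  0.76, -0.02])]
-6 72 [500.97000313 174.59331796  52.5       ] [array([-0.12,  0.35,  2.09,  0.98,  0.52, -0.12])]
0 56 [505.38053055 178.66114882  36.5       ] [array([-0.1 ,  0.39,  2.08,  1.05,  0.49, -0.18])]
0 50 [505.38053055 178.66114882  30.5       ] [array([-0.1 ,  0.41,  2.08,  1.07,  0.48, -0.21])]
lin total [-145.7 -251.8  -91.9] rows 8 each [-18.22 -31.48 -11.49]
lin total [ 28.   -0.  111.2] rows 3 each [ 9.32 -0.   37.06]
lin total [-2.6  0.  15. ] rows 1 each [-2.59  0.   15.01]
```

View pics/j_scene.png

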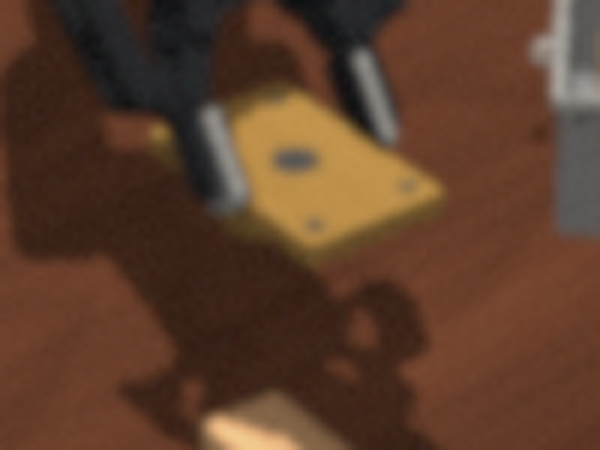

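View pics/j_top.png

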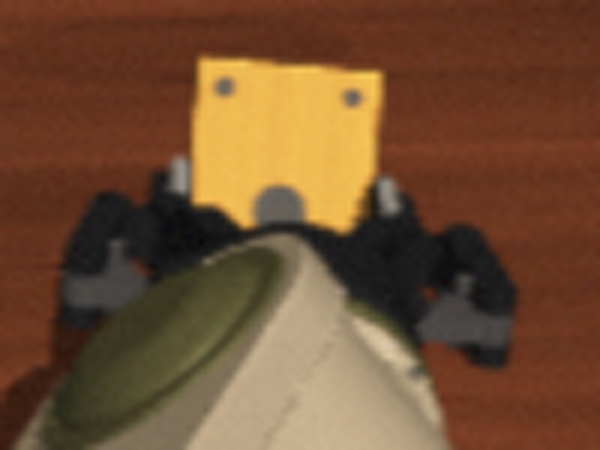

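```bash
python3 - <<'E'
from h import *
import cv2
s,p,R=cur(); z=R.apply([0,0,1]); y=np.arctan2(z[1],z[0]); print(y,p)
u=np.array([np.cos(y),np.sin(y),0]);v=np.array([-u[1],u[0],0])
for n,o in(("scene",(230,200)),("top",(340,180))):
  im=cv2.imread(f"pics/j_{n}.png")
  for pit,c in((0,(0,0,255)),(.1,(255,0,0))):
   U=u*np.cos(pit)-np.array([0,0,np.sin(pit)])  # nose down
   W=np.cross(U,v)
   ctr=p-23.1*u+[0,0,19.5]
   for a in(-50,50):
    for b in(-30,30):
      X=ctr+a*U+b*v+10*W; uv=proj(n,X); cv2.circle(im,tuple(int(q) for q in (uv-o+.5)*6),3,c,-1)
  cv2.imwrite(f"pics/j2_{n}.png",im)
E
```

```text
-0.12532485579520605 [ 578.3003177  -153.93034838  131.98936262]
```

View pics/j2_scene.png

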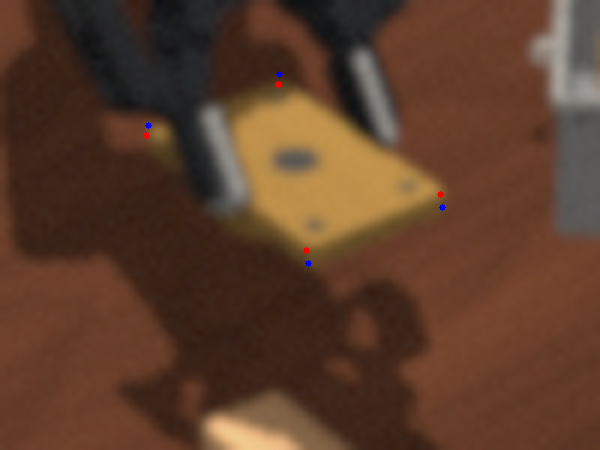

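View pics/j2_top.png

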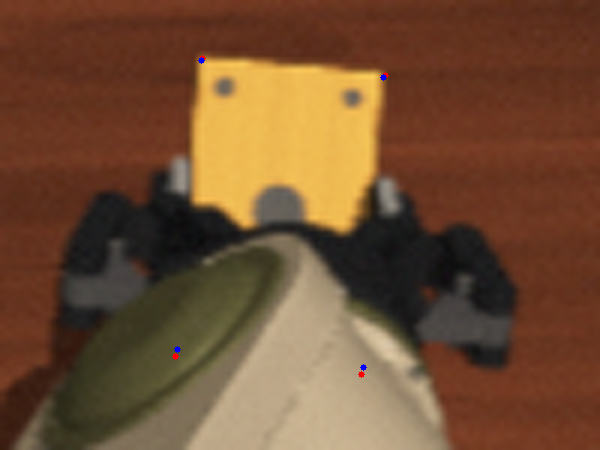

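The overlay fits: red dots (level plate, offset as computed) lie on the plate corners in both views. I carry it across, then turn.

```bash
python3 -m creep '[{"grip":54,"linear":[-7,-12,-4],"rot":[0,0,0]},{"grip":54,"linear":[-12.6,-22,-8],"rot":[0,0,0]},{"grip":54,"linear":[-13,-22.5,-8.3],"rot":[0,0,0]},{"grip":54,"linear":[-13,-22.5,-8.3],"rot":[0,0,0]},{"grip":54,"linear":[-13,-22.5,-8.3],"rot":[0,0,0]},{"grip":54,"linear":[-13,-22.5,-8.3],"rot":[0,0,0]},{"grip":54,"linear":[-13,-22.5,-8.3],"rot":[0,0,0]},{"grip":54,"linear":[-13,-22.5,-8.3],"rot":[0,0,0]},{"grip":54,"linear":[-13,-22.5,-8.3],"rot":[0,0,0]},{"grip":54,"linear":[-13,-22.5,-8.3],"rot":[0,0,0]},{"grip":54,"linear":[-13,-22.5,-8.3],"rot":[0,0,0]},{"grip":54,"linear":[-9,-15.3,-5.3],"rot":[0,0,0]}]'
python3 -m creep '[{"grip":54,"linear":[0,0,0],"rot":[0.0591,0.0003,-0.0915]},{"grip":54,"linear":[0,0,0],"rot":[0.0591,0.0003,-0.0915]},{"grip":54,"linear":[0,0,0],"rot":[0.0591,0.0003,-0.0915]},{"grip":54,"linear":[0,0,0],"rot":[0.0591,0.0003,-0.0915]},{"grip":54,"linear":[0,0,0],"rot":[0.0591,0.0003,-0.0915]},{"grip":54,"linear":[0,0,0],"rot":[0.0591,0.0003,-0.0915]},{"grip":54,"linear":[0,0,0],"rot":[0.0591,0.0003,-0.0915]},{"grip":54,"linear":[0,0,0],"rot":[0.0591,0.0003,-0.0915]},{"grip":54,"linear":[0,0,0],"rot":[0,0,0]},{"grip":54,"linear":[0,0,0],"rot":[0,0,0]}]'
python3 - <<'E'
from h import *
s,p,R=cur();R1=Rf(.745); turn(R,R1);print(p,s["force"],s["joints"].round(2))
u=np.array([np.cos(.745),np.sin(.745),0]);C=np.array([488.4,163,0])
f=lambda x,z:C+u*(x+23.1)+[0,0,z-19.5]
shift(R1,f(-90,150)-p);shift(R1,f(-6,72)-p)
E
```

```text
time_s: 16.03
eef_pos: [437.9, 118.6, 129.6]
ee_rot: [0.018, 0.958, -0.061, 0.281]
force: [0.2, -1.2, -6.3]
grip_width: 0.679
time_s: 16.87
eef_pos: [435.1, 115.2, 125.6]
ee_rot: [-0.052, 0.948, 0.172, 0.264]
force: [0.4, -0.1, -6.6]
grip_width: 0.68
rot total [ 0.1977  0.0301 -0.3299] rows 4 each [ 0.04943  0.00753 -0.08247]
[435.11424245 115.22283172 125.63741843] [ 0.3500495  -0.09195338 -6.61903955] [-0.18 -0.01  2.25  0.6   0.51  0.56]
lin total [ 6.6  1.  -1.5] rows 1 each [ 6.56  1.01 -1.54]
lin total [ 34.5   1.  109.6] rows 3 each [11.51  0.34 36.54]
```

```bash
python3 -m creep '[{"grip":54,"linear":[0,0,0],"rot":[0.033,0.005,-0.055]},{"grip":54,"linear":[0,0,0],"rot":[0.033,0.005,-0.055]},{"grip":54,"linear":[0,0,0],"rot":[0.033,0.005,-0.055]},{"grip":54,"linear":[0,0,0],"rot":[0.033,0.005,-0.055]},{"grip":54,"linear":[0,0,0],"rot":[0.033,0.005,-0.055]},{"grip":54,"linear":[0,0,0],"rot":[0.033,0.005,-0.055]},{"grip":54,"linear":[0,0,0],"rot":[0,0,0]},{"grip":54,"linear":[0,0,0],"rot":[0,0,0]}]'
cat > st.py <<'E'
from h import *
s,p,R=cur();R1=Rf(.745); turn(R,R1);print(p,s["force"],s["joints"].round(2))
u=np.array([np.cos(.745),np.sin(.745),0]);C=np.array([488.4,163,0]);v=np.array([-u[1],u[0],0])
d=p-C; print("plate in case x %.1f y %.1f underside z %.1f"%(d@u-23.1,d@v,p[2]+19.5))
f=lambda x,z:C+u*(x+23.1)+[0,0,z-19.5]
for x,z in((-90,150),(-6,72),(0,58)): print(x,z);shift(R,f(x,z)-p)
E
python3 st.py
```

```text
time_s: 17.53
eef_pos: [435.3, 115.7, 126.0]
ee_rot: [-0.103, 0.893, 0.349, 0.264]
force: [0.2, 0.2, -5.4]
grip_width: 0.677
rot total [0.0001 0.0008 0.001 ] rows 1 each [5.00e-05 7.70e-04 1.05e-03]
[435.26518824 115.69191729 126.02001982] [ 0.23145523  0.2312563  -5.44297289] [-0.33  0.04  2.21  0.77  0.75 -0.04]
plate in case x -94.2 y 1.2 underside z 145.5
-90 150
lin total [ 6.   1.3 -1.5] rows 1 each [ 5.99  1.25 -1.46]
-6 72
lin total [ 34.    1.3 109.7] rows 3 each [11.35  0.43 36.56]
0 58
lin total [ 31.5   1.3 124.7] rows 4 each [ 7.86  0.32 31.17]
```

```bash
python3 -m creep '[{"grip":54,"linear":[4,0.3,12],"rot":[0,0,0]},{"grip":54,"linear":[6,0.2,19],"rot":[0,0,0]},{"grip":54,"linear":[6,0.2,19],"rot":[0,0,0]},{"grip":54,"linear":[6,0.2,19],"rot":[0,0,0]},{"grip":54,"linear":[6,0.2,19],"rot":[0,0,0]},{"grip":54,"linear":[4,0.2,14],"rot":[0,0,0]},{"grip":54,"linear":[2,0.2,7.7],"rot":[0,0,0]},{"grip":54,"linear":[0,0,0],"rot":[0,0,0]},{"grip":54,"linear":[0,0,0],"rot":[0,0,0]}]'; python3 st.py; python3 look.py k 310 150 180 200
```

```text
time_s: 18.28
eef_pos: [500.9, 175.0, 53.2]
ee_rot: [-0.103, 0.892, 0.351, 0.265]
force: [-0.5, -0.4, -5.7]
grip_width: 0.683
rot total [-0.0012 -0.0006  0.0047] rows 1 each [-0.00119 -0.00057  0.00471]
[500.85468068 175.04136308  53.24536207] [-0.47480129 -0.38245514 -5.65438035] [-0.12  0.35  2.09  0.98  0.52 -0.12]
plate in case x -5.8 y 0.4 underside z 72.7
-90 150
lin total [-2.850e+01  1.000e-01 -1.107e+02] rows 3 each [ -9.5    0.05 -36.89]
-6 72
lin total [-0.6  0.4  0.5] rows 1 each [-0.59  0.41  0.51]
0 58
lin total [-3.2  0.4 15.5] rows 1 each [-3.19  0.41 15.51]
```

View pics/k_scene.png

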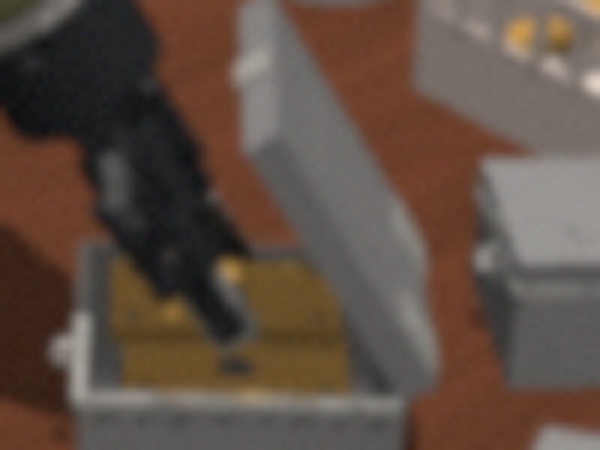

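View pics/k_top.png

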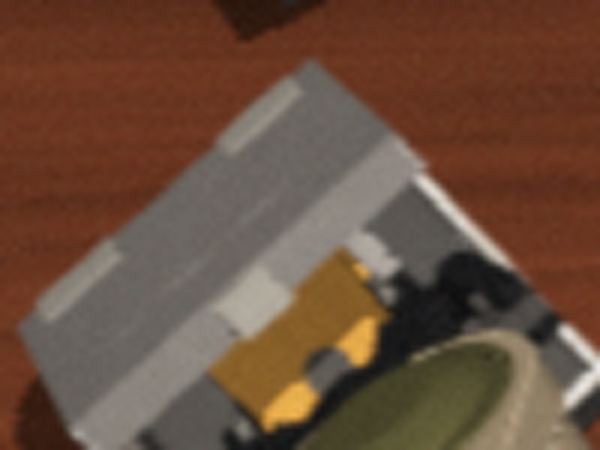

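The plate is over the pile and in line with it, left end at crop (112,330) against the pile's (122,385). The hand is clear of the cover. I move in and feel downwards.

```bash
python3 -m creep '[{"grip":54,"linear":[-0.8,0.1,3.9],"rot":[0,0,0]},{"grip":54,"linear":[-0.8,0.1,3.9],"rot":[0,0,0]},{"grip":54,"linear":[-0.8,0.1,3.9],"rot":[0,0,0]},{"grip":54,"linear":[-0.6,0.1,2.6],"rot":[0,0,0]},{"grip":54,"linear":[0,0,0],"rot":[0,0,0]}]'; python3 st.py | grep -E "plate|e-"
for i in 1 2 3; do python3 -m creep '[{"grip":54,"linear":[-0.27,0,0.42],"rot":[0,0,0]},{"grip":54,"linear":[-0.27,0,0.42],"rot":[0,0,0]}]' | grep -E "pos|force"; done
```

```text
time_s: 18.8
eef_pos: [505.4, 178.1, 39.1]
ee_rot: [-0.103, 0.892, 0.351, 0.265]
force: [-0.3, 0.1, -5.1]
grip_width: 0.686
plate in case x -0.4 y -0.4 underside z 58.6
eef_pos: [505.6, 178.1, 38.7]
force: [-0.7, -0.3, -5.6]
eef_pos: [505.6, 178.1, 37.8]
force: [-0.3, -0.4, -4.8]
eef_pos: [505.6, 178.1, 36.7]
force: [-0.2, -0.1, -5.1]
```

```bash
for i in 1 2 3; do python3 -m creep '[{"grip":54,"linear":[-0.27,0,0.42],"rot":[0,0,0]},{"grip":54,"linear":[-0.27,0,0.42],"rot":[0,0,0]}]' | grep -E "pos|force"; done
```

```text
eef_pos: [505.6, 178.1, 35.7]
force: [0.4, 0.3, -5.5]
eef_pos: [505.6, 178.1, 34.7]
force: [0.5, -0.9, -5.1]
eef_pos: [505.6, 178.1, 33.7]
force: [0.1, 0.5, -5.1]
```

```bash
for i in 1 2; do python3 -m creep '[{"grip":54,"linear":[-0.27,0,0.42],"rot":[0,0,0]},{"grip":54,"linear":[0,0,0],"rot":[0,0,0]}]' | grep -E "pos|force"; done
```

```text
eef_pos: [505.5, 178.1, 33.1]
force: [-0.7, -0.1, -5.6]
eef_pos: [505.6, 178.1, 32.7]
force: [0.3, 0.1, -5.1]
```

```bash
for i in 1 2 3 4; do python3 -m creep '[{"grip":54,"linear":[-0.27,0,0.42],"rot":[0,0,0]},{"grip":54,"linear":[0,0,0],"rot":[0,0,0]}]' | grep -E "pos|force"; done
```

```text
eef_pos: [505.6, 178.1, 32.2]
force: [0.7, 0.2, -5.9]
eef_pos: [505.6, 178.1, 31.7]
force: [0.2, 0.4, -6.0]
eef_pos: [505.6, 178.1, 31.2]
force: [0.5, 0.0, -5.2]
eef_pos: [505.6, 178.1, 30.6]
force: [0.2, 0.6, -5.2]
```

```bash
for i in 1 2 3 4; do python3 -m creep '[{"grip":54,"linear":[-0.27,0,0.42],"rot":[0,0,0]},{"grip":54,"linear":[0,0,0],"rot":[0,0,0]}]' | grep -E "pos|force"; done
```

```text
eef_pos: [505.6, 178.1, 30.1]
force: [1.2, -0.3, -5.9]
eef_pos: [505.6, 178.1, 29.7]
force: [0.9, -0.4, -5.3]
eef_pos: [505.6, 178.1, 29.2]
force: [-0.1, -0.3, -6.1]
eef_pos: [505.6, 178.1, 28.7]
force: [-0.6, 0.2, -4.5]
```

```bash
for i in 1 2 3; do python3 -m creep '[{"grip":54,"linear":[-0.27,0,0.42],"rot":[0,0,0]},{"grip":54,"linear":[0,0,0],"rot":[0,0,0]}]' | grep -E "pos|force"; done
```

```text
eef_pos: [505.6, 178.1, 28.2]
force: [-0.7, -0.2, -6.2]
eef_pos: [505.6, 178.1, 27.7]
force: [-0.0, 0.1, -5.5]
eef_pos: [505.6, 178.1, 27.2]
force: [0.2, -0.3, -4.8]
```

```bash
for i in 1 2; do python3 -m creep '[{"grip":54,"linear":[-0.27,0,0.42],"rot":[0,0,0]},{"grip":54,"linear":[0,0,0],"rot":[0,0,0]}]' | grep -E "time|pos|force"; done;  python3 look.py l 310 150 180 200
```

```text
time_s: 22.13
eef_pos: [505.7, 178.2, 27.0]
force: [-2.5, -0.6, -0.6]
time_s: 22.3
eef_pos: [505.7, 178.2, 26.9]
force: [-8.1, -3.5, 7.8]
```

View pics/l_scene.png

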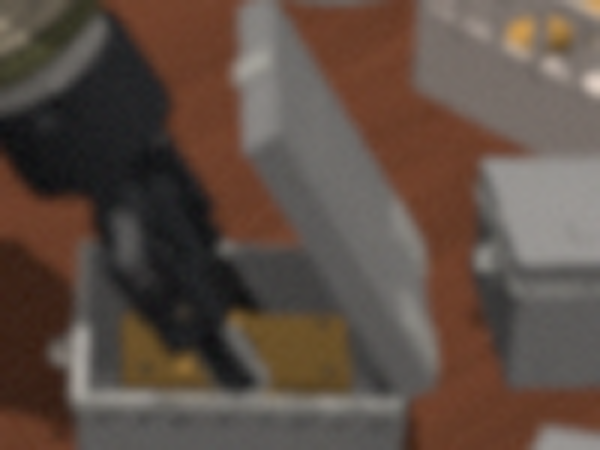

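View pics/l_top.png

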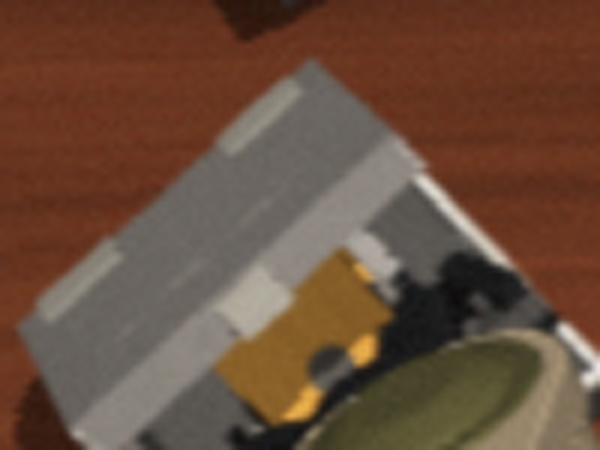

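Contact felt: the vertical force went from −5.3 to +7.8 N with TCP z held at 26.9, so the plate is on the pile (underside about 46.5 mm, within range). The plate spans (122–350) in the scene crop, as the pile did. I ease off and release.

```bash
python3 -m creep '[{"grip":54,"linear":[0.2,0,-0.32],"rot":[0,0,0]},{"grip":54,"linear":[0,0,0],"rot":[0,0,0]}]' | grep -E "time|pos|force"; python3 -m creep '[{"grip":59,"linear":[0,0,0],"rot":[0,0,0]},{"grip":61,"linear":[0,0,0],"rot":[0,0,0]},{"grip":64,"linear":[0,0,0],"rot":[0,0,0]},{"grip":68,"linear":[0,0,0],"rot":[0,0,0]},{"grip":72,"linear":[0,0,0],"rot":[0,0,0]},{"grip":74,"linear":[0,0,0],"rot":[0,0,0]},{"grip":74,"linear":[0,0,0],"rot":[0,0,0]}]'; python3 st.py | grep plate;  python3 look.py m 310 150 180 200
```

```text
time_s: 22.57
eef_pos: [505.7, 178.2, 26.9]
force: [-5.2, -1.7, 4.3]
time_s: 23.15
eef_pos: [505.7, 178.1, 26.7]
ee_rot: [-0.103, 0.892, 0.351, 0.265]
force: [0.9, -1.5, -0.0]
grip_width: 0.868
plate in case x -0.1 y -0.6 underside z 46.2
```

View pics/m_scene.png

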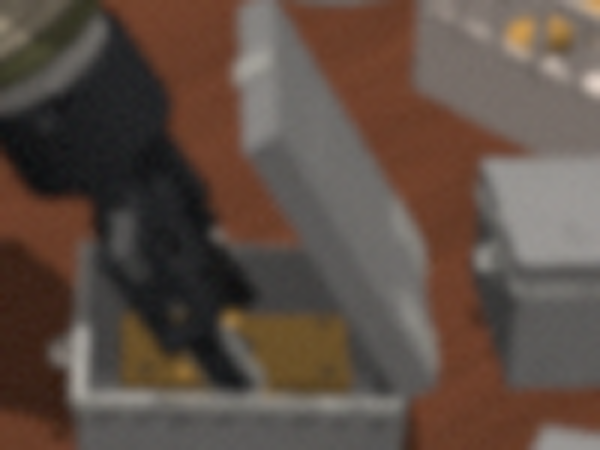

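View pics/m_top.png

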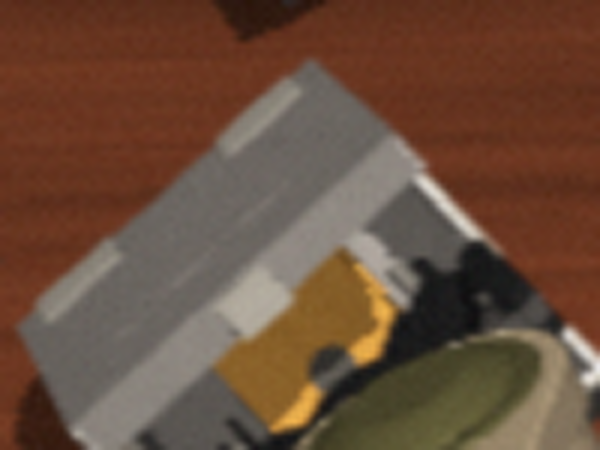

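The plate stays put and the fingers are off it. I retreat back along the tool axis.

```bash
python3 -m creep '[{"grip":74,"linear":[0,0,-5],"rot":[0,0,0]},{"grip":74,"linear":[0,0,-10],"rot":[0,0,0]},{"grip":74,"linear":[0,0,-20],"rot":[0,0,0]},{"grip":74,"linear":[0,0,-25],"rot":[0,0,0]},{"grip":74,"linear":[0,0,-25],"rot":[0,0,0]},{"grip":74,"linear":[0,0,-25],"rot":[0,0,0]},{"grip":74,"linear":[0,0,-25],"rot":[0,0,0]},{"grip":74,"linear":[0,0,-25],"rot":[0,0,0]},{"grip":60,"linear":[0,0,-25],"rot":[0,0,0]},{"grip":30,"linear":[0,0,0],"rot":[0,0,0]}]';  python3 st.py | head -2; python3 look.py n 310 150 180 200
```

```text
time_s: 24.08
eef_pos: [431.8, 108.1, 185.1]
ee_rot: [-0.101, 0.892, 0.351, 0.267]
force: [0.9, 0.1, 0.0]
grip_width: 0.6
rot total [ 0.0047 -0.0037  0.0074] rows 1 each [ 0.00468 -0.00366  0.00738]
[431.77365342 108.09152826 185.10273816] [0.90430509 0.05127317 0.01819517] [-0.36 -0.08  2.14  0.66  0.91  0.09]
```

View pics/n_scene.png

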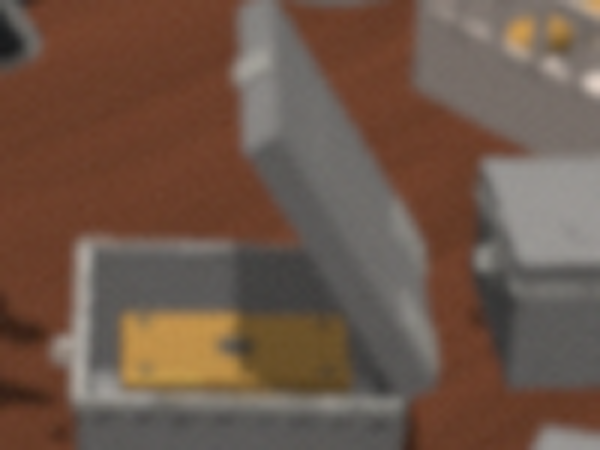

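View pics/n_top.png

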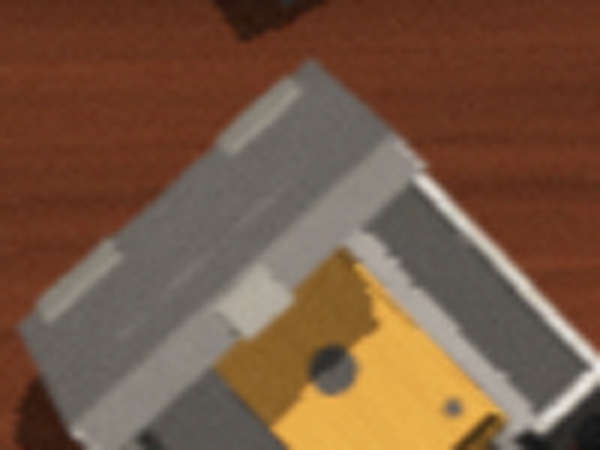

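The plate lies flat in the case: bore at top crop (334,370), level edges in the scene crop, cover unmoved. I check the numbers and plan the cover push.

```bash
python3 - <<'E'
from h import *
from kin import *
f=lambda p:((p[0]+.5)/6-.5+180,(p[1]+.5)/6-.5+200)
b=onz("top",f((334,370)),56.5);u=np.array([np.cos(.745),np.sin(.745),0]);v=np.array([-u[1],u[0],0]);C=np.array([488.4,163,0])
print(b,(b-C)@u,(b-C)@v)
# pad corner edge yaw: right long edge from (345,247) to (505,415)
e=onz("top",f((345,247)),56.5)-onz("top",f((505,415)),56.5);print("yaw",np.arctan2(e[1],e[0]))
# cover press points path
for a in(1.03,.8,.6,.4,.2,0):
    d=115*np.cos(a)-16*np.sin(a);h=70+115*np.sin(a)+16*np.cos(a);print(a,"case x %.1f z %.1f"%(69-d,h),(C+u*(69-d)).round(1))
E
```

```text
[488.41935312 163.44739817  56.5       ] 0.3175495874761556 0.3157561140040312
yaw 0.7452335068024731
1.03 case x 23.5 z 176.8 [505.7 178.9   0. ]
0.8 case x 0.4 z 163.6 [488.7 163.2   0. ]
0.6 case x -16.9 z 148.1 [476.  151.6   0. ]
0.4 case x -30.7 z 129.5 [465.8 142.2   0. ]
0.2 case x -40.5 z 108.5 [458.6 135.5   0. ]
0 case x -46.0 z 86.0 [454.6 131.8   0. ]
```

```bash
python3 - <<'E'
from h import *
from kin import *
s,p,R=cur();R1=Rf(.745,0.); 
u=np.array([np.cos(.745),np.sin(.745),0]);v=np.array([-u[1],u[0],0]);C=np.array([488.4,163,0])
print((p-C)@u,(p-C)@v)
T=lambda x,z:C+u*x+[0,0,z-25.5]
W=[("over",-30,300),("behind",50,300),("low",50,172),("t0",34.5,172),("t1",11.4,163.6),("t2",-5.9,148),("t3",-19.7,129.5),("t4",-29.5,108.5),("t5",-35,86)]
for n,x,z in W: print(n,T(x,z).round(1),[q.round(2) for q in best(T(x,z),R1.as_matrix(),4)])
turn(R,R1); 
q0=p
for n,x,z in W: 
    print(n); shift(R if n=="over" else R1,T(x,z)-q0); q0=T(x,z)
E
```

```text
-78.31609852966758 -1.0868397252363913
over [466.3 142.7 274.5] [array([ 0.06,  0.19,  1.48, -0.  ,  1.47,  0.88])]
behind [525.2 196.9 274.5] [array([0.15, 0.36, 1.26, 0.  , 1.52, 0.98])]
low [525.2 196.9 146.5] [array([0.15, 0.44, 1.48, 0.  , 1.22, 0.98])]
t0 [513.8 186.4 146.5] [array([0.13, 0.41, 1.52, 0.  , 1.21, 0.96])]
t1 [496.8 170.7 138.1] [array([0.11, 0.38, 1.6 , 0.  , 1.17, 0.93])]
t2 [484.1 159.  122.5] [array([0.09, 0.36, 1.66, 0.  , 1.11, 0.91])]
t3 [473.9 149.6 104. ] [array([0.07, 0.36, 1.72, 0.  , 1.06, 0.9 ])]
t4 [466.7 143.   83. ] [array([ 0.06,  0.38,  1.77, -0.  ,  1.  ,  0.88])]
t5 [462.7 139.3  60.5] [array([ 0.05,  0.4 ,  1.8 , -0.  ,  0.94,  0.88])]
rot total [ 0.0028 -0.5779  0.0051] rows 5 each [ 0.00055 -0.11559  0.00103]
over
lin total [ 90.9  -0.5 -50.9] rows 3 each [ 30.3   -0.17 -16.97]
behind
lin total [80.  0.  0.] rows 2 each [40.  0.  0.]
low
lin total [  0.   0. 128.] rows 4 each [ 0.  0. 32.]
t0
lin total [-15.5  -0.    0. ] rows 1 each [-15.5  -0.    0. ]
t1
lin total [-23.1   0.    8.4] rows 1 each [-23.1   0.    8.4]
t2
lin total [-17.3  -0.   15.6] rows 1 each [-17.3  -0.   15.6]
t3
lin total [-13.8  -0.   18.5] rows 1 each [-13.8  -0.   18.5]
t4
lin total [-9.8  0.  21. ] rows 1 each [-9.8  0.  21. ]
t5
lin total [-5.5  0.  22.5] rows 1 each [-5.5  0.  22.5]
```

```bash
python3 -m creep '[{"grip":0,"linear":[12.2,0,-18.8],"rot":[0,0,0]},{"grip":0,"linear":[12.2,0,-18.8],"rot":[0,0,0]},{"grip":0,"linear":[12.2,0,-18.8],"rot":[0,0,0]},{"grip":0,"linear":[12.2,0,-18.8],"rot":[0,0,0]},{"grip":0,"linear":[21,0,12],"rot":[0,0,0]},{"grip":0,"linear":[21,0,12],"rot":[0,0,0]},{"grip":0,"linear":[0,0,0],"rot":[0,-0.0965,0]},{"grip":0,"linear":[0,0,0],"rot":[0,-0.0965,0]},{"grip":0,"linear":[0,0,0],"rot":[0,-0.0965,0]},{"grip":0,"linear":[0,0,0],"rot":[0,-0.0965,0]},{"grip":0,"linear":[0,0,0],"rot":[0,-0.0965,0]},{"grip":0,"linear":[0,0,0],"rot":[0,-0.0965,0]}]'
python3 - <<'E'
from h import *
s,p,R=cur();R1=Rf(.745,0.);turn(R,R1)
u=np.array([np.cos(.745),np.sin(.745),0]);v=np.array([-u[1],u[0],0]);C=np.array([488.4,163,0]);d=p-C
print((d)@u,(d)@v,p[2])
E
```

```text
time_s: 25.18
eef_pos: [466.6, 143.1, 273.2]
ee_rot: [0.002, 0.93, 0.367, -0.003]
force: [-0.0, -0.3, 0.9]
grip_width: 0.001
rot total [0.0022 0.0074 0.0058] rows 1 each [0.00216 0.00741 0.00575]
-29.509443786980373 0.11112343154250935 273.189742700949
```

Now over and behind the cover, then down to press height; look before pushing.

```bash
python3 -m creep '[{"grip":0,"linear":[20,0,0],"rot":[0,0.0037,0.0029]},{"grip":0,"linear":[20,0,0],"rot":[0,0.0037,0.0029]},{"grip":0,"linear":[20,0,0],"rot":[0,0,0]},{"grip":0,"linear":[20,0,0],"rot":[0,0,0]},{"grip":0,"linear":[0,0,25],"rot":[0,0,0]},{"grip":0,"linear":[0,0,30],"rot":[0,0,0]},{"grip":0,"linear":[0,0,30],"rot":[0,0,0]},{"grip":0,"linear":[0,0,27],"rot":[0,0,0]},{"grip":0,"linear":[0,0,15],"rot":[0,0,0]},{"grip":0,"linear":[0,0,0],"rot":[0,0,0]}]'; python3 look.py o 320 110 170 180
```

```text
time_s: 26.02
eef_pos: [523.8, 197.3, 142.4]
ee_rot: [-0.001, 0.931, 0.364, -0.001]
force: [0.1, 1.0, -0.8]
grip_width: 0.0
```

View pics/o_scene.png

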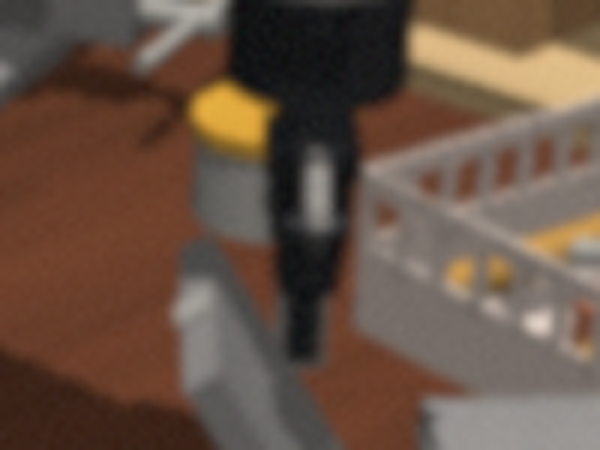

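The closed fingertip at (305,358) is just behind the cover's outer face. I push along the arc.

```bash
python3 -m creep '[{"grip":0,"linear":[-7,0,0],"rot":[0,0,0]},{"grip":0,"linear":[-7,0,0],"rot":[0,0,0]},{"grip":0,"linear":[-6,0,1.8],"rot":[0,0,0]},{"grip":0,"linear":[-6,0,2.2],"rot":[0,0,0]},{"grip":0,"linear":[-6,0,2.2],"rot":[0,0,0]}]'
python3 -m creep '[{"grip":0,"linear":[-5.5,0,2.5],"rot":[0,0,0]},{"grip":0,"linear":[-5.8,0,4.5],"rot":[0,0,0]},{"grip":0,"linear":[-5.8,0,5.2],"rot":[0,0,0]},{"grip":0,"linear":[-5.7,0,5.9],"rot":[0,0,0]}]'
python3 look.py q 320 110 170 180
```

```text
time_s: 26.53
eef_pos: [502.4, 175.1, 141.3]
ee_rot: [0.0, 0.932, 0.364, 0.004]
force: [2.3, 2.4, -0.1]
grip_width: 0.0
time_s: 26.87
eef_pos: [485.3, 159.5, 122.4]
ee_rot: [0.0, 0.932, 0.364, 0.003]
force: [-0.3, -1.1, 3.2]
grip_width: -0.002
```

View pics/q_scene.png

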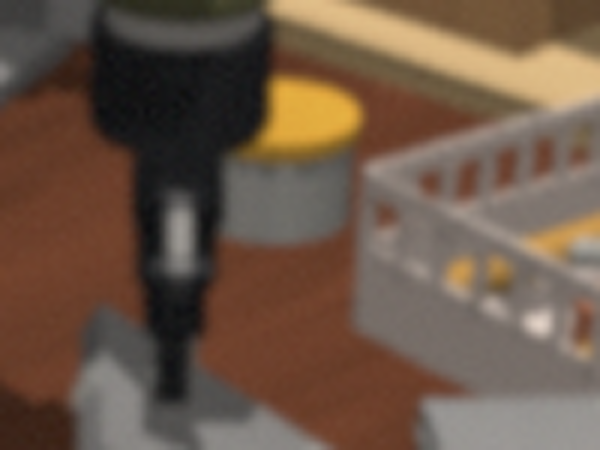

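The tip at (170,395) rests on the cover, which has folded to about 0.6 rad with 3 N. I carry on.

```bash
python3 -m creep '[{"grip":0,"linear":[-4.6,0,6.1],"rot":[0,0,0]},{"grip":0,"linear":[-4.6,0,6.2],"rot":[0,0,0]},{"grip":0,"linear":[-4.6,0,6.2],"rot":[0,0,0]},{"grip":0,"linear":[-3.3,0,7],"rot":[0,0,0]},{"grip":0,"linear":[-3.3,0,7],"rot":[0,0,0]},{"grip":0,"linear":[-3.2,0,7],"rot":[0,0,0]}]'
python3 -m creep '[{"grip":0,"linear":[-2,0,5.5],"rot":[0,0,0]},{"grip":0,"linear":[-2,0,5.5],"rot":[0,0,0]},{"grip":0,"linear":[-1,0,4],"rot":[0,0,0]},{"grip":0,"linear":[0,0,0],"rot":[0,0,0]}]'; python3 look.py r 310 140 170 200
```

```text
time_s: 27.47
eef_pos: [468.5, 144.0, 82.3]
ee_rot: [-0.0, 0.932, 0.364, 0.003]
force: [1.6, 0.7, 0.9]
grip_width: -0.001
time_s: 27.8
eef_pos: [464.5, 140.6, 67.1]
ee_rot: [-0.0, 0.932, 0.364, 0.002]
force: [0.7, 0.3, -0.2]
grip_width: -0.001
```

View pics/r_scene.png

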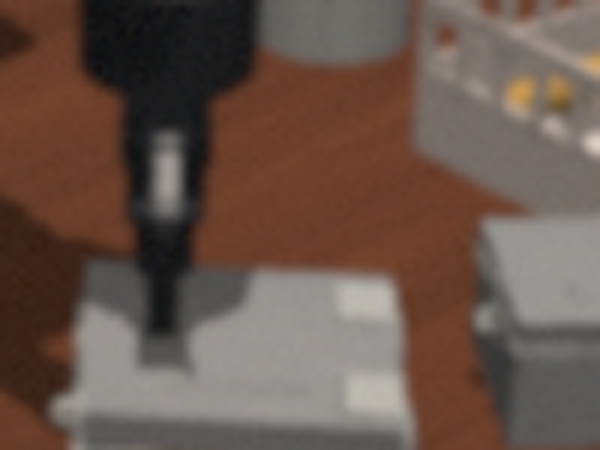

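Nearly shut; the finger is at (160,330) on a nearly level cover. I press down gently until it seats.

```bash
for i in 1 2 3; do python3 -m creep '[{"grip":0,"linear":[0,0,1.2],"rot":[0,0,0]},{"grip":0,"linear":[0,0,1.2],"rot":[0,0,0]}]' | grep -E "pos|force"; done
```

```text
eef_pos: [465.3, 140.8, 65.8]
force: [-1.5, -0.6, 1.1]
eef_pos: [465.2, 140.8, 63.2]
force: [-1.0, -1.3, 0.8]
eef_pos: [465.3, 140.7, 62.2]
force: [-12.1, -3.2, 33.3]
```

```bash
python3 -m creep '[{"grip":0,"linear":[0,0,-1.5],"rot":[0,0,0]},{"grip":0,"linear":[0,0,-5],"rot":[0,0,0]},{"grip":0,"linear":[0,0,-20],"rot":[0,0,0]},{"grip":0,"linear":[0,0,-30],"rot":[0,0,0]},{"grip":0,"linear":[0,0,-30],"rot":[0,0,0]},{"grip":0,"linear":[-20,0,-30],"rot":[0,0,0]},{"grip":0,"linear":[-30,0,-10],"rot":[0,0,0]},{"grip":0,"linear":[-30,0,0],"rot":[0,0,0]},{"grip":0,"linear":[-30,0,0],"rot":[0,0,0]},{"grip":0,"linear":[-30,0,0],"rot":[0,0,0]},{"grip":0,"linear":[0,0,0],"rot":[0,0,0]}]'
python3 look.py s 310 150 170 200
python3 - <<'E'
from h import *
import cv2
u=np.array([np.cos(.745),np.sin(.745),0]);v=np.array([-u[1],u[0],0]);C=np.array([488.4,163,0])
for n in("scene","top"):
    pic,d=imaging.capture(n); cv2.imwrite(f"pics/end_{n}.png",pic[:,:,::-1]); cl=cloud(n,d).reshape(-1,3)
    L=np.stack([(cl-C)@u,(cl-C)@v,cl[:,2]],1);m=(np.abs(L[:,0])<50)&(np.abs(L[:,1])<55)&(L[:,2]>65)&(L[:,2]<130)
    A=np.c_[L[m][:,:2],np.ones(m.sum())];c=np.linalg.lstsq(A,L[m][:,2],rcond=None)[0];print(n,m.sum(),c)
E
```

```text
time_s: 29.32
eef_pos: [358.9, 44.1, 186.6]
ee_rot: [0.0, 0.932, 0.363, 0.003]
force: [0.4, 0.7, 0.8]
grip_width: 0.0
scene 767 [ 2.75679086e-03 -4.95197175e-04  8.60884487e+01]
top 2134 [ 2.41108945e-03 -5.15253423e-04  8.62397658e+01]
```

View pics/s_scene.png

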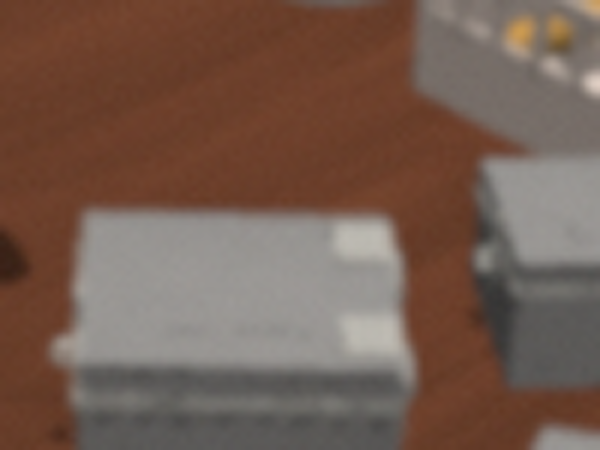

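View pics/end_top.png

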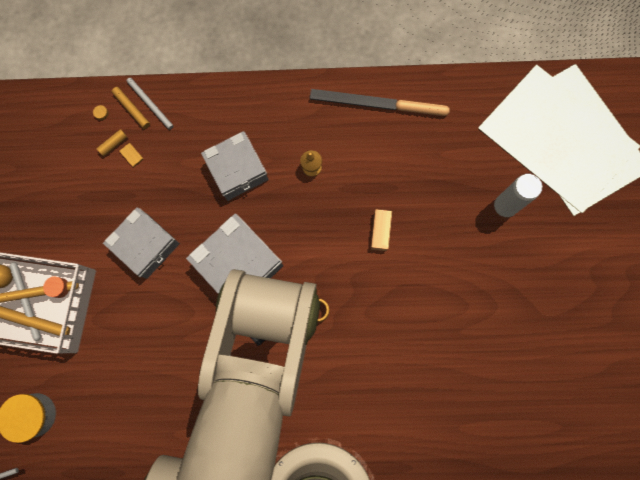

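The cover is level (fitted tilt 0.003 rad, 86 mm high). The finial (311,163), the spray can (527,188) and the collar (318,310) are where they were, and the arm is clear of everything. I hand in.

```bash
python3 -c "
from rig import ctrl; print(ctrl.finish_job())"
```

```text
the job is handed in; nothing more can be done
None
```

I laid the brass plate on the pile, folded the case's cover shut, and handed the job in at about 29 s of the 61 s allowed. No verdict was reported.

- **Setting down:** I felt for the top of the pile in 0.5 mm steps. Contact came with the plate's underside at about 46.5 mm above the bench. The last step built up about 13 N against the pile, and I eased off before letting go.
- **Plate check:** after release, the top camera put the plate within about 0.5 mm of the case's centre and square to it. It looked level in the scene view.
- **Cover check:** the cover seated at about 33 N measured at the wrist, pressing down on it with the closed fingertips. Both cameras' depth then show its top face level to 0.003 rad at 86 mm, as it should be when shut.
- **Bystanders:** the finial, spray can and collar look unmoved in the last top picture. The collar is partly behind the arm there.

**What did not match:**
- At a 60 mm opening the real fingertips were about 31 mm behind the reported TCP. I found this by touching the bench and corrected for it.
- My first grip on the plate was too shallow, so I re-gripped deeper. That left the fingertips about level with the plate's underside, with no margin above it.
- My first depth estimate put the pile's top at about 52 mm above the bench, but contact came at 46.5 mm. I went by the contact.

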